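# Turn round the UV curing bed: stack the cured discs, lay out the fresh plinths

### The job

First slide the lamp switch of the curing bed off; with the lamp off, stack the cured amber discs from the bed in one neat pile centred on the white plate, and lay the fresh red plinths flat on the bed in neat rows, panel up, each centred in a printed cell of its own with its long side along the row, the front row (next to the switch) full and any left over in the back row. When all is laid out, slide the lamp fully on again. Leave the claw model, the cup and the white cap alone.

Things in the scene. Friction and masses are not known exactly. Their poses are not given: they have to be found in the camera images.
- bed: UV curing bed, a fixed low grey housing, 215 (its x, away from the robot) by 222 mm (its y, to the left, along the rows). Origin: centre of its underside, on the bench. Its pale violet window, 152 by 206 mm, centred at x = +23.5 mm, lies 30 mm up; rim and front control deck (55 mm deep) 36 mm up. On the window 6 cells are outlined, each 44 (x) by 62 mm (y), in two rows of three: 75 mm apart in x, 66 in y.
- switch (a joint): Lamp switch: a small orange slide knob, 24 mm across and 9 mm long, flush in a dark recessed slot in the control deck. In m: 0 = off (right end, black dot), 0.014 = on (left end, green dot). Slides along the bed's y, + to the left; takes about 1.5 N and stays where it is left.
- switch_knob (a point): Top centre of the orange knob (moves with it), 36 mm above the bench; axes as the bed's. A fingertip let down into the slot pushes its end faces. Slot: 31 mm wide (bed x -95.5 to -64 mm), 84 mm long (bed y -87 to -3 mm), 6 mm deep, flat floor 30 mm above the bench. Knob centre at bed y = -52 mm when off, -38 mm when on.
- cell_front_left (a point): Centre of the left cell of the front row, on the surface of the bed's window; its axes are those of the bed.
- cell_front_mid (a point): Centre of the middle cell of the front row, on the surface of the bed's window; its axes are those of the bed.
- cell_front_right (a point): Centre of the right cell of the front row, on the surface of the bed's window; its axes are those of the bed.
- cell_back_left (a point): Centre of the left cell of the back row, on the surface of the bed's window; its axes are those of the bed.
- cell_back_mid (a point): Centre of the middle cell of the back row, on the surface of the bed's window; its axes are those of the bed.
- cell_back_right (a point): Centre of the right cell of the back row, on the surface of the bed's window; its axes are those of the bed.
- plinth1_mid (a point): Fresh plinth 1: a dark red rectangular cast resin plinth with a lighter top panel, 52 mm (its x) by 34 mm (its y) by 16 mm high, 25 to 50 g. The point is its centre, 8 mm above its underside; z points up through its panel. All plinths are alike; some may be absent.
- plinth2_mid (a point): Fresh plinth 2: a dark red rectangular cast resin plinth with a lighter top panel, 52 mm (its x) by 34 mm (its y) by 16 mm high, 25 to 50 g. The point is its centre, 8 mm above its underside; z points up through its panel. All plinths are alike; some may be absent.
- plinth3_mid (a point): Fresh plinth 3: a dark red rectangular cast resin plinth with a lighter top panel, 52 mm (its x) by 34 mm (its y) by 16 mm high, 25 to 50 g. The point is its centre, 8 mm above its underside; z points up through its panel. All plinths are alike; some may be absent.
- plinth4_mid (a point): Fresh plinth 4: a dark red rectangular cast resin plinth with a lighter top panel, 52 mm (its x) by 34 mm (its y) by 16 mm high, 25 to 50 g. The point is its centre, 8 mm above its underside; z points up through its panel. All plinths are alike; some may be absent.
- plinth5_mid (a point): Fresh plinth 5: a dark red rectangular cast resin plinth with a lighter top panel, 52 mm (its x) by 34 mm (its y) by 16 mm high, 25 to 50 g. The point is its centre, 8 mm above its underside; z points up through its panel. All plinths are alike; some may be absent.
- disc1_mid (a point): Cured disc 1: an amber round cast resin base, 50 mm in diameter and 12 mm thick, 20 to 40 g, lying at first on the curing bed. The point is its centre, 6 mm above its underside. All discs are alike; one may be absent.
- disc2_mid (a point): Cured disc 2: an amber round cast resin base, 50 mm in diameter and 12 mm thick, 20 to 40 g, lying at first on the curing bed. The point is its centre, 6 mm above its underside. All discs are alike; one may be absent.
- disc3_mid (a point): Cured disc 3: an amber round cast resin base, 50 mm in diameter and 12 mm thick, 20 to 40 g, lying at first on the curing bed. The point is its centre, 6 mm above its underside. All discs are alike; one may be absent.
- plate_top (a point): Round white plate lying loose on the bench, flat, 130 mm in diameter and 10 mm high, 350 g, with a thin blue ring (60 mm) round its centre. The point is the centre of its upper face.
- claw: Finished claw model on a plywood block (50 by 90 mm, 150 mm tall overall) behind the bed; fragile, to be left alone. Origin: centre of its underside.
- cup: Clear mixing cup, 88 mm in diameter and 110 mm tall, to be left alone. Origin: centre of its underside.
- cap: White screw cap, 70 mm in diameter and 14 mm high, lying on the paper, to be left alone. Origin: centre of its underside.
Things that resemble listed ones, but are neither listed nor needed, are in the scene too. Leave any blue look-alike of the part that bears plinth1_mid alone.

How it is judged:
On the way, in this order (a step that is already met when the one before it is completed fails the run):
1. The lamp is switched off before anything else is finished: the switch is at its right end (value of joint switch below 0.002 m), for 0.2 s.
2. With the lamp still off, all cured discs are stacked on the plate and all fresh plinths lie in their cells, the front row full (value of joint switch below 0.002 m and horizontal distance between each of disc1_mid, disc2_mid, disc3_mid and plate_top below 0.009 m and angle between each of disc1_mid, disc2_mid, disc3_mid, plinth1_mid, plinth2_mid, plinth3_mid, plinth4_mid, plinth5_mid's own z axis and vertical below 0.08 rad and z of disc1_mid in the frame of plate_top between 0.003 and 0.033 m and z of disc2_mid in the frame of plate_top between 0.003 and 0.033 m and z of disc3_mid in the frame of plate_top between 0.003 and 0.033 m and angle between plate_top's own z axis and vertical below 0.05 rad and (horizontal distance between plinth1_mid and cell_front_left below 0.008 m or horizontal distance between plinth1_mid and cell_front_mid below 0.008 m or horizontal distance between plinth1_mid and cell_front_right below 0.008 m or horizontal distance between plinth1_mid and cell_back_left below 0.008 m or horizontal distance between plinth1_mid and cell_back_mid below 0.008 m or horizontal distance between plinth1_mid and cell_back_right below 0.008 m) and angle between the x axis of each of plinth1_mid, plinth2_mid, plinth3_mid, plinth4_mid, plinth5_mid and the y axis of bed, either way round below 0.14 rad and z of each of plinth1_mid, plinth2_mid, plinth3_mid, plinth4_mid, plinth5_mid in the frame of bed below 0.042 m and (horizontal distance between plinth2_mid and cell_front_left below 0.008 m or horizontal distance between plinth2_mid and cell_front_mid below 0.008 m or horizontal distance between plinth2_mid and cell_front_right below 0.008 m or horizontal distance between plinth2_mid and cell_back_left below 0.008 m or horizontal distance between plinth2_mid and cell_back_mid below 0.008 m or horizontal distance between plinth2_mid and cell_back_right below 0.008 m) and (horizontal distance between plinth3_mid and cell_front_left below 0.008 m or horizontal distance between plinth3_mid and cell_front_mid below 0.008 m or horizontal distance between plinth3_mid and cell_front_right below 0.008 m or horizontal distance between plinth3_mid and cell_back_left below 0.008 m or horizontal distance between plinth3_mid and cell_back_mid below 0.008 m or horizontal distance between plinth3_mid and cell_back_right below 0.008 m) and (horizontal distance between plinth4_mid and cell_front_left below 0.008 m or horizontal distance between plinth4_mid and cell_front_mid below 0.008 m or horizontal distance between plinth4_mid and cell_front_right below 0.008 m or horizontal distance between plinth4_mid and cell_back_left below 0.008 m or horizontal distance between plinth4_mid and cell_back_mid below 0.008 m or horizontal distance between plinth4_mid and cell_back_right below 0.008 m) and (horizontal distance between plinth5_mid and cell_front_left below 0.008 m or horizontal distance between plinth5_mid and cell_front_mid below 0.008 m or horizontal distance between plinth5_mid and cell_front_right below 0.008 m or horizontal distance between plinth5_mid and cell_back_left below 0.008 m or horizontal distance between plinth5_mid and cell_back_mid below 0.008 m or horizontal distance between plinth5_mid and cell_back_right below 0.008 m) and horizontal distance between any of plinth1_mid, plinth2_mid, plinth3_mid, plinth4_mid, plinth5_mid and cell_front_left below 0.008 m and horizontal distance between any of plinth1_mid, plinth2_mid, plinth3_mid, plinth4_mid, plinth5_mid and cell_front_mid below 0.008 m and horizontal distance between any of plinth1_mid, plinth2_mid, plinth3_mid, plinth4_mid, plinth5_mid and cell_front_right below 0.008 m), for 0.2 s.
At the end, for the whole second after the job is handed in: Switch within 2 mm of its on end; every disc flat in the stack, within 9 mm of the plate's centre; every plinth flat on the bed, panel up, within 8 mm of a cell's centre and 8 degrees of the row, one to a cell, all three front cells filled (value of joint switch above 0.012 m and horizontal distance between each of disc1_mid, disc2_mid, disc3_mid and plate_top below 0.009 m and angle between each of disc1_mid, disc2_mid, disc3_mid, plinth1_mid, plinth2_mid, plinth3_mid, plinth4_mid, plinth5_mid's own z axis and vertical below 0.08 rad and z of disc1_mid in the frame of plate_top between 0.003 and 0.033 m and z of disc2_mid in the frame of plate_top between 0.003 and 0.033 m and z of disc3_mid in the frame of plate_top between 0.003 and 0.033 m and angle between plate_top's own z axis and vertical below 0.05 rad and (horizontal distance between plinth1_mid and cell_front_left below 0.008 m or horizontal distance between plinth1_mid and cell_front_mid below 0.008 m or horizontal distance between plinth1_mid and cell_front_right below 0.008 m or horizontal distance between plinth1_mid and cell_back_left below 0.008 m or horizontal distance between plinth1_mid and cell_back_mid below 0.008 m or horizontal distance between plinth1_mid and cell_back_right below 0.008 m) and angle between the x axis of each of plinth1_mid, plinth2_mid, plinth3_mid, plinth4_mid, plinth5_mid and the y axis of bed, either way round below 0.14 rad and z of each of plinth1_mid, plinth2_mid, plinth3_mid, plinth4_mid, plinth5_mid in the frame of bed below 0.042 m and (horizontal distance between plinth2_mid and cell_front_left below 0.008 m or horizontal distance between plinth2_mid and cell_front_mid below 0.008 m or horizontal distance between plinth2_mid and cell_front_right below 0.008 m or horizontal distance between plinth2_mid and cell_back_left below 0.008 m or horizontal distance between plinth2_mid and cell_back_mid below 0.008 m or horizontal distance between plinth2_mid and cell_back_right below 0.008 m) and (horizontal distance between plinth3_mid and cell_front_left below 0.008 m or horizontal distance between plinth3_mid and cell_front_mid below 0.008 m or horizontal distance between plinth3_mid and cell_front_right below 0.008 m or horizontal distance between plinth3_mid and cell_back_left below 0.008 m or horizontal distance between plinth3_mid and cell_back_mid below 0.008 m or horizontal distance between plinth3_mid and cell_back_right below 0.008 m) and (horizontal distance between plinth4_mid and cell_front_left below 0.008 m or horizontal distance between plinth4_mid and cell_front_mid below 0.008 m or horizontal distance between plinth4_mid and cell_front_right below 0.008 m or horizontal distance between plinth4_mid and cell_back_left below 0.008 m or horizontal distance between plinth4_mid and cell_back_mid below 0.008 m or horizontal distance between plinth4_mid and cell_back_right below 0.008 m) and (horizontal distance between plinth5_mid and cell_front_left below 0.008 m or horizontal distance between plinth5_mid and cell_front_mid below 0.008 m or horizontal distance between plinth5_mid and cell_front_right below 0.008 m or horizontal distance between plinth5_mid and cell_back_left below 0.008 m or horizontal distance between plinth5_mid and cell_back_mid below 0.008 m or horizontal distance between plinth5_mid and cell_back_right below 0.008 m) and horizontal distance between any of plinth1_mid, plinth2_mid, plinth3_mid, plinth4_mid, plinth5_mid and cell_front_left below 0.008 m and horizontal distance between any of plinth1_mid, plinth2_mid, plinth3_mid, plinth4_mid, plinth5_mid and cell_front_mid below 0.008 m and horizontal distance between any of plinth1_mid, plinth2_mid, plinth3_mid, plinth4_mid, plinth5_mid and cell_front_right below 0.008 m); the robot touches nothing.
It fails at once if a disc is lifted while the lamp is on (value of joint switch above 0.01 m and height (world z) of any of disc1_mid, disc2_mid, disc3_mid above 0.07 m).
It fails at once if the claw model is moved more than 30 mm or tipped (distance of claw from where it was at the start of the episode above 0.03 m or angle between claw's own z axis and vertical above 0.35 rad).
It fails at once if the cup is moved more than 50 mm or tipped over (distance of cup from where it was at the start of the episode above 0.05 m or angle between cup's own z axis and vertical above 0.6 rad).
It fails at once if the white cap is moved more than 60 mm (distance of cap from where it was at the start of the episode above 0.06 m).
Of plinth1, plinth2, plinth3, plinth4, plinth5 only 3 to 5 are there at a start; the rules pass over those that are not, and their reading is None.
Of disc1, disc2, disc3 only 2 to 3 are there at a start; the rules pass over those that are not, and their reading is None.
At some moment in a run one of plinth1, plinth2, plinth3, plinth4, plinth5 may be knocked a few centimetres aside while the robot is not near it.
Once in a run the grip may slacken for a moment while it holds something.
It also fails if it takes over 210 s, if anything falls off the work surface, if the arm or the gripper's body presses on something with over 40 N, if the wrist force passes 120 N, or if a joint passes its speed limit or range.

### The arm

A 7-joint arm with a two-finger parallel gripper is mounted at the origin on the work surface. World frame = base frame: x ahead of the robot, y to its left, z up, the work surface at z = 0. Lengths are in m, angles in rad, forces in N, time in s.
With the tool pointing down it reaches from about 0.4 to 0.875 m from the base axis. Payload 6.5 kg.
Tool frame: the origin (TCP) lies on the centre line of the jaws, within the pads' length; the fingertips stand 11 mm ahead of it and the grasp point (between the pads) lies 8 mm behind it; z points along the fingers, y is the line along which they close (so a half turn about z gives the same grasp; the last joint's range is limited). The gripper opens to 85 mm and grips with 20 to 120 N. Pads are 22 mm wide; open, the fingers measure 114 mm over their backs; the gripper's body (76 mm by 85 mm) begins 54 mm behind the grasp point. The pads swing forward as they close: fully open they stand 13 mm farther back than shut.
Start: joints at [1.103, 0.536, -0.004, 1.538, 0.003, 1.067, -0.071], TCP at [0.254, -0.598, 0.242] pointing down, gripper open.
Joint ranges: [-2.7, 2.7], [-0.37, 2.16], [-1.27, 1.26], [0.24, 2.4], [-1.31, 4.45], [0.19, 1.91], [-2.76, 2.76]. Speed limits (rad/s): [2.39, 2.39, 3.14, 3.14, 3.14, 3.14, 3.14].

### API

Orientations are given as a 3x3 rotation matrix whose columns are the frame's x, y, z axes.
In Python, from station import get_state, imaging, ticket gives the robot as it stands.
- The arm moves only by the tool servo_tool, never from a script. Its argument "deltas" is one flat list of numbers, 7 for each row, row after row: the shift along the tool's x, y, z in units of 0.1 m (1.0 is 0.1 m), then the turn, a rotation vector about the tool's x, y, z in units of 90 degrees (1.0 is 90 degrees), then the opening, from -1 (shut) to 1 (fully open). In form: [x, y, z, wx, wy, wz, grip, x, y, z, wx, wy, wz, grip, ...]. A call has exactly 8 rows; each row is the pose to reach, as a shift and turn from the pose commanded when the call began, along the tool's axes at that moment; what a row does not reach only later rows make up. A row lasts 1/8 s, in which the tool goes at most 62.5 mm and 10.7 degrees, less where a joint would pass 70% of its speed; a pose out of reach is approached as far as the arm can. A call with a number of a shift or a turn outside -1 to 1 is refused whole. A call with a gripper value outside its range is refused whole. The fingers move at their own pace and stop on an object; "force" is the grip in N (left out, the last holds). Time passes only in rows, so rows that repeat a pose let the fingers close, or fill a call up. It gives the time, the measured TCP pose, the force, the opening and the grip force at its end, in the units of the state.
- get_state(): the state, without advancing time (a new reading comes with each control period).
- imaging.capture(name): name is "scene" or "top"; returns a dict with "frame" (420x560x3 uint8, red, green, blue), "depth" (420x560 float32, m along the optical axis (not along the pixel's ray), 0 where there is no reading), "vertical_fov" (degrees; the focal length in pixels is half the picture's height over the tangent of half this angle, whatever the lens; pixels are square), "cx", "cy" (the principal point, pixels), "dist_coeffs" ([k1, k2, p1, p2, k3] as OpenCV has them; the pictures are not rectified), "R" (3x3) and "t" (3): a world point X has camera coordinates R X + t. Camera axes: x right, y down, z forward; pixel columns grow to the right and rows downward; lengths in m; the calibration is good to about 2 mm. A picture is of the moment at which its call begins.
- ticket.finish_job(): hands the job in; it is judged then, once.
The state is a dict: "t": time; "joint_pos": joint angles; "joint_velocities": joint speeds; "joint_torque": joint torques, N m; "tool_pos": TCP position; "tcp_rot": TCP orientation; "wrist_force": force on the tool from outside, world axes, zero at the start; "ft_torque": the same for the moment, N m; "width": finger opening in m; "grasp_force": force on a finger pad.
Only numpy, scipy, OpenCV 4.12 (cv2) and the standard library are available. Lean on these libraries where they do the work, as an engineer would, in place of code of your own. Each camera call takes 0.05 s, during which the arm holds its last target. There are 200 camera calls.

## Working session

There is one attempt and no reset: what is moved stays moved. The work goes in short steps, Python scripts to look and compute and a tool call to move; the robot and the scene stay as the last step left them, time stands still between calls to the robot, and variables do not carry over. Pictures are saved under pics/ and viewed, at most 14 in all, crops included, and the job is handed in when it is done.

Besides the shell and the picture viewer there is one more tool, called after "Emit:" in YAML: its name, and indented under it one key for each argument. servo_tool: Moves the arm, as the interface text tells. Shifts and turns lie within -1 to 1; 1 stands for 0.1 m of shift or 90 degrees of turn. Its arguments: {"type":"object","properties":{"deltas":{"type":"array"},"force":{"type":"number"}},"required":["deltas"]}

```bash
ls; mkdir -p pics; cat > h.py <<'E'
import numpy as np, cv2
from station import get_state, imaging, ticket
def cap(name, fn=None):
    c=imaging.capture(name); h,w=c['frame'].shape[:2]
    f=h/2/np.tan(np.radians(c['vertical_fov'])/2)
    c['K']=np.array([[f,0,c['cx']],[0,f,c['cy']],[0,0,1.]]); c['D']=np.array(c['dist_coeffs'],float)
    c['R']=np.array(c['R']); c['t']=np.array(c['t']).ravel()
    if fn: cv2.imwrite(fn, c['frame'][:,:,::-1])
    return c
def ray(c,uv,z):
    p=cv2.undistortPoints(np.array(uv,float).reshape(-1,1,2),c['K'],c['D']).reshape(-1,2)
    d=np.c_[p,np.ones(len(p))]@c['R']; o=-c['R'].T@c['t']
    return o+d*((z-o[2])/d[:,2])[:,None]
def proj(c,X):
    return cv2.projectPoints(np.array(X,float).reshape(-1,1,3),cv2.Rodrigues(c['R'])[0],c['t'],c['K'],c['D'])[0].reshape(-1,2)
E
python3 - <<'E'
from h import *
for n in ('top','scene'):
    c=cap(n,f'pics/{n}0.png'); print(n,-c['R'].T@c['t'],c['R'][2],c['D'],c['K'][0,0])
s=get_state(); print(s['tool_pos'],s['tcp_rot'],s['width'],s['t'])
E
```

```text
pics
top [ 0.46189022 -0.00254924  0.99712512] [ 0.13426759 -0.00457913 -0.99093453] [-0.048719  0.        0.        0.        0.      ] 411.6897855887562
scene [ 0.96915101 -0.55146843  0.97980594] [-0.34493704  0.4834221  -0.80456294] [-0.05832858  0.          0.          0.          0.        ] 465.16484286410434
[ 0.25399426 -0.59773626  0.24151033] [[ 9.20326716e-01  3.91149926e-01 -6.86600732e-04]
 [ 3.91150518e-01 -9.20325686e-01  1.37984341e-03]
 [-9.21706414e-05 -1.53847099e-03 -9.99998812e-01]] 0.08534598003103758 0.1
```

View pics/top0.png

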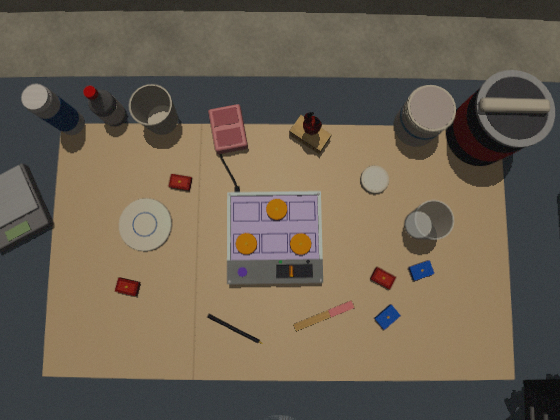

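View pics/scene0.png

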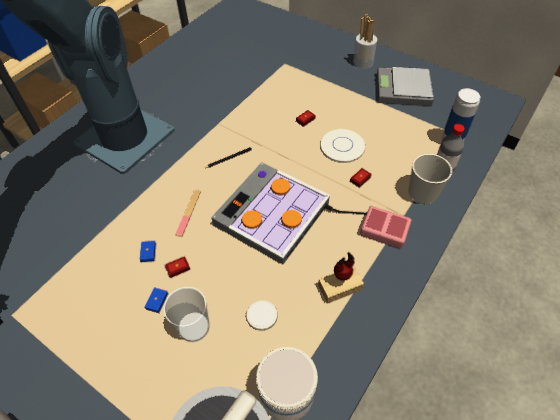

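The top view shows three discs at about (277,209), (246,244) and (301,244). There are three red plinths at (180,183), (127,287) and (382,278), the plate is at (145,224), and the knob at (290,271) is on the orange left-hand part of the slot. The scene view agrees.

```bash
cat >> h.py <<'E'
def blobs(m,amin=30):
    m=m.astype(np.uint8)*255
    cs=cv2.findContours(m,cv2.RETR_EXTERNAL,cv2.CHAIN_APPROX_NONE)[0]
    return [c.reshape(-1,2) for c in cs if cv2.contourArea(c)>amin]
def masks(c):
    hsv=cv2.cvtColor(c['frame'],cv2.COLOR_RGB2HSV); H,S,V=[hsv[:,:,i].astype(int) for i in range(3)]
    return dict(red=((H<5)|(H>172))&(S>170)&(V>60), amber=(H>8)&(H<22)&(S>190)&(V>120),
      violet=(H>118)&(H<145)&(S>25)&(S<110)&(V>120), white=(S<45)&(V>150))
def rect(P):
    (cx,cy),(w,h),a=cv2.minAreaRect((P[:,:2]*1000).astype(np.float32))
    if w<h: w,h,a=h,w,a+90
    return np.round([cx,cy,w,h,(a+90)%180-90],1)   # mm, long-side angle deg
def look(c,zs=dict(red=.016,amber=.042,violet=.030,white=.010),amin=30):
    m=masks(c)
    for k,z in zs.items():
        for b in blobs(m[k],amin):
            P=ray(c,b,z); (px,py),r=cv2.minEnclosingCircle(b.astype(np.float32))
            print(k,'px',round(px),round(py),'rect',rect(P))
E
python3 - <<'E'
from h import *
for n in ('top','scene'):
    c=cap(n); print(n); look(c)
    f=c['frame']
    cv2.imwrite(f'pics/{n}bed.png',cv2.resize((f[180:300,215:335] if n=='top' else f[150:270,205:345])[:,:,::-1],None,fx=5,fy=5,interpolation=cv2.INTER_CUBIC))
E
```

```text
top
red px 126 286 rect [414.4 360.9  49.9  32.1  77.2]
red px 382 278 rect [ 439.7 -245.4   49.6   31.6   61.3]
red px 180 182 rect [667.7 244.4  49.3  32.5  80.9]
red px 90 92 rect [900.1 486.1  29.3  28.9  48.5]
amber px 300 244 rect [518.2 -48.   46.5  44.  -89.6]
amber px 246 243 rect [518.3  77.2  46.5  46.3 -89.5]
amber px 276 209 rect [599.    7.1  47.5  46.4 -71. ]
violet px 274 228 rect [557.7  12.2 204.4 151.8 -88.6]
white px 146 223 rect [576.  297.9 122.2  61.8  21.2]
white px 274 225 rect [565.   13.  227.2 164.1 -88.5]
white px 374 179 rect [ 681.  -231.3   59.5   57.7  -89.4]
white px 34 96 rect [889.7 633.1  64.5  62.4  89.6]
scene
red px 345 270 rect [782.  -33.7  37.2  25.2 -73.5]
red px 176 266 rect [ 442.2 -247.5   49.2   33.5   61.3]
red px 360 176 rect [670.3 242.2  50.4  35.   79.7]
red px 458 129 rect [823.8 568.9  47.6  29.4 -68.3]
red px 306 116 rect [415.9 359.4  50.4  32.4  79.3]
amber px 252 219 rect [520.7 -51.6  48.5  47.6 -56. ]
amber px 291 218 rect [600.1   5.6  48.6  44.7 -56.8]
amber px 280 186 rect [520.5  75.3  47.7  46.5   0.9]
violet px 278 210 rect [555.8  15.8 202.2 149.9 -88.7]
white px 262 410 rect [ 798.5 -401.1   45.1   18.6  -20.7]
white px 238 408 rect [ 763.5 -418.9   65.6   28.8  -89.2]
white px 208 405 rect [ 695.7 -442.5  146.8   38.5   56.8]
white px 287 378 rect [ 803.4 -312.5  124.5  122.3   30.4]
white px 192 326 rect [ 571.2 -338.8   64.6   63.3  -29.6]
white px 262 314 rect [ 679.9 -231.6   65.1   64.6   34.3]
white px 184 306 rect [ 513.6 -308.6   95.9   73.9   62.5]
white px 279 211 rect [550.4  28.1 229.2 166.6 -88.8]
white px 342 144 rect [565.2 326.  125.3 124.8  34. ]
white px 469 97 rect [797.3 736.7  87.9  68.1 -50. ]
white px 412 82 rect [609.1 703.1 145.3 121.8 -60.9]
white px 366 39 rect [372.9 829.   71.8  61.1  27.5]
```

View pics/topbed.png

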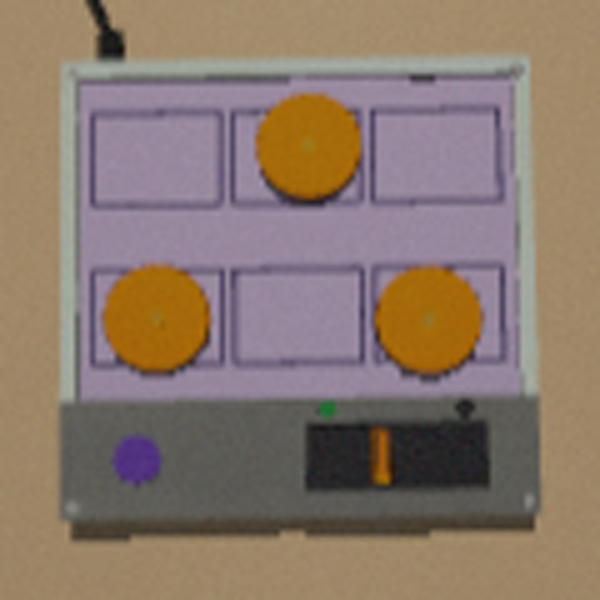

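The crop shows the knob at (381,456), which is the on position beside the green dot. The discs sit on the front-left, front-right and back-mid cells. Next I refine the bed, plate and knob in both views.

```bash
cat > bed.py <<'E'
from h import *
def cells(c):
    hsv=cv2.cvtColor(c['frame'],cv2.COLOR_RGB2HSV); H,S,V=[hsv[:,:,i].astype(int) for i in range(3)]
    hull=max(blobs(masks(c)['violet'],300),key=cv2.contourArea)
    win=np.zeros(V.shape,np.uint8); cv2.drawContours(win,[cv2.convexHull(hull)],-1,255,-1)
    med=np.median(V[win>0])
    ins=(win>0)&(V>med-14)&(H>112)&(H<150)&(S<140)
    out=[]
    for b in blobs(ins,150):
        a=cv2.contourArea(b)
        P=ray(c,b,.030); r=rect(P)
        if 50<r[2]<66 and 35<r[3]<48: out.append(r)
    return out
if __name__=='__main__':
    for n in ('top','scene'):
        c=cap(n); print(n)
        for r in cells(c): print(' cell',r)
        hsv=cv2.cvtColor(c['frame'],cv2.COLOR_RGB2HSV); H,S,V=[hsv[:,:,i].astype(int) for i in range(3)]
        m=(H>5)&(H<20)&(S>170)&(V>110)
        for b in blobs(m,8):
            r=rect(ray(c,b,.036))
            if r[2]<35: print(' knob',r, b.mean(0))
        m=(S<75)&(V>130)
        for b in blobs(m,800):
            r=rect(ray(c,b,.010))
            if 115<r[2]<140 and r[3]>115: print(' plate',r, b.mean(0))
E
python3 bed.py
```

```text
top
 plate [564.7 327.5 126.8 126.7  46.4] [144.32885906 223.85234899]
 plate [ 867.3 -383.1  122.   119.2   43.3] [430.95488722 107.33082707]
scene
 cell [596.6 -52.   54.5  38.9 -88.7]
 cell [520.2  12.3  54.1  38.5 -88.8]
 cell [593.6  80.4  53.1  38.8 -88.3]
 knob [457.1 -29.1  24.6  10.6   2.8] [237.15789474 202.89473684]
 plate [ 805.  -316.6  131.1  126.5  -55.8] [286.38341969 380.04663212]
 plate [566.5 325.7 132.8 126.9 -21.7] [342.42342342 144.79279279]
```

```bash
python3 - <<'E'
from h import *
c=cap('top')
q=np.array([(298,314),(436.5,154.5),(157,158.5)]); q=(q+.5)/5-.5+[215,180]
print(ray(c,q,.03)*1000); k=(np.array([(381,456)])+.5)/5-.5+[215,180]; print(ray(c,k,.036)*1000)
s=get_state();print(s['t'],s['tool_pos'])
E
```

```text
[[520.95867654  12.03370494  30.        ]
 [597.13242139 -52.89025568  30.        ]
 [594.07766386  79.66454206  30.        ]]
[[455.19932638 -27.14002208  36.        ]]
0.35 [ 0.25415498 -0.59810998  0.24206973]
```

Emit:
servo_tool:
  deltas: [0,0,0,0,0,0.1,0.2,-0.1,0.2,0,0,0,0.2,0,-0.2,-0.4,0,0,0,0.24,-0.4,0,-0.4,0,0,0,0.25,-0.4,0.2,-0.6,0,0,0,0.25,-0.4,0.4,-0.8,0,0,0,0.25,-0.4,0.5,-0.95,0,0,0,0.25,-0.4,0.5,-0.95,0,0,0,0.25,-0.4]
  force: 30

```text
t: 1.35
tool_pos: [0.2633, -0.4905, 0.2424]
tcp_rot: [[1.0, 0.01, 0.0], [0.01, -1.0, 0.0], [0.0, -0.0, -1.0]]
wrist_force: [-0.6, -1.3, 0.8]
width: 0.0254
grasp_force: 0.0
```

Emit:
servo_tool:
  deltas: [0.05,-0.1,0,0,0,0,-0.4,0.1,-0.23,0,0,0,0,-0.4,0.15,-0.36,0,0,0,0,-0.4,0.2,-0.5,0,0,0,0,-0.4,0.25,-0.63,0,0,0,0,-0.4,0.3,-0.76,0,0,0,0,-0.4,0.35,-0.88,0,0,0,0,-0.4,0.4,-1,0,0,0,0,-0.4]

```text
t: 2.35
tool_pos: [0.3025, -0.3901, 0.2423]
tcp_rot: [[1.0, 0.009, 0.0], [0.009, -1.0, -0.0], [0.0, 0.0, -1.0]]
wrist_force: [1.0, -0.4, 0.7]
width: 0.0256
grasp_force: 0.0
```

Emit:
servo_tool:
  deltas: [0.05,-0.13,0,0,0,0,-0.4,0.1,-0.25,0,0,0,0,-0.4,0.15,-0.38,0,0,0,0,-0.4,0.2,-0.5,0,0,0,0,-0.4,0.25,-0.63,0,0,0,0,-0.4,0.3,-0.76,0,0,0,0,-0.4,0.35,-0.88,0,0,0,0,-0.4,0.4,-1,0,0,0,0,-0.4]

```text
t: 3.35
tool_pos: [0.3416, -0.2897, 0.2423]
tcp_rot: [[1.0, 0.009, 0.0], [0.009, -1.0, -0.0], [0.0, 0.0, -1.0]]
wrist_force: [0.5, 0.1, -0.2]
width: 0.0259
grasp_force: 0.0
```

Emit:
servo_tool:
  deltas: [0.05,-0.13,0.05,0,0,0,-0.4,0.1,-0.25,0.1,0,0,0,-0.4,0.15,-0.38,0.15,0,0,0,-0.4,0.2,-0.5,0.2,0,0,0,-0.4,0.25,-0.63,0.25,0,0,0,-0.4,0.3,-0.76,0.3,0,0,0,-0.4,0.35,-0.88,0.35,0,0,0,-0.4,0.4,-1,0.4,0,0,0,-0.4]

```text
t: 4.35
tool_pos: [0.3807, -0.1894, 0.202]
tcp_rot: [[1.0, 0.009, 0.0], [0.009, -1.0, -0.0], [0.0, 0.0, -1.0]]
wrist_force: [-0.5, -0.4, -0.7]
width: 0.0256
grasp_force: 0.0
```

Emit:
servo_tool:
  deltas: [0.05,-0.13,0.05,0,0,0,-0.4,0.1,-0.25,0.1,0,0,0,-0.4,0.15,-0.38,0.15,0,0,0,-0.4,0.2,-0.5,0.2,0,0,0,-0.4,0.25,-0.63,0.25,0,0,0,-0.4,0.3,-0.76,0.3,0,0,0,-0.4,0.35,-0.88,0.35,0,0,0,-0.4,0.4,-1,0.4,0,0,0,-0.4]

```text
t: 5.35
tool_pos: [0.4197, -0.0891, 0.162]
tcp_rot: [[1.0, 0.009, -0.0], [0.009, -1.0, -0.0], [-0.0, 0.0, -1.0]]
wrist_force: [-0.2, 1.0, 0.4]
width: 0.0257
grasp_force: 0.0
```

Emit:
servo_tool:
  deltas: [0.05,-0.1,0.1,0,0,0,-0.4,0.1,-0.2,0.2,0,0,0,-0.4,0.15,-0.3,0.3,0,0,0,-0.4,0.2,-0.4,0.4,0,0,0,-0.4,0.25,-0.5,0.5,0,0,0,-0.4,0.3,-0.55,0.55,0,0,0,-0.4,0.35,-0.62,0.6,0,0,0,-0.4,0.35,-0.62,0.6,0,0,0,-0.4]

```text
t: 6.35
tool_pos: [0.4542, -0.0269, 0.1021]
tcp_rot: [[1.0, 0.01, 0.0], [0.01, -1.0, 0.0], [0.0, -0.0, -1.0]]
wrist_force: [-0.2, -0.4, 0.9]
width: 0.0257
grasp_force: 0.0
```

Emit:
servo_tool:
  deltas: [0.01,0,0.2,0,0,0,-0.4,0.01,0,0.4,0,0,0,-0.4,0.01,0,0.5,0,0,0,-0.4,0.01,0,0.54,0,0,0,-0.4,0.01,0,0.57,0,0,0,-0.4,0.01,0,0.57,0,0,0,-0.4,0.01,0,0.57,0,0,0,-0.4,0.01,0,0.57,0,0,0,-0.4]

```text
t: 7.35
tool_pos: [0.455, -0.0275, 0.0455]
tcp_rot: [[1.0, 0.009, 0.0], [0.009, -1.0, -0.0], [0.0, 0.0, -1.0]]
wrist_force: [-1.0, 0.3, -0.2]
width: 0.0258
grasp_force: 0.0
```

Emit:
servo_tool:
  deltas: [0,0,0,0,0,0,-0.5,0,0,0,0,0,0,-0.6,0,0,0,0,0,0,-0.8,0,0,0,0,0,0,-1,0,0,0,0,0,0,-1,0,0,0,0,0,0,-1,0,0,0,0,0,0,-1,0,0,0,0,0,0,-1]
  force: 25

```text
t: 8.35
tool_pos: [0.4548, -0.0274, 0.0453]
tcp_rot: [[1.0, 0.009, 0.0], [0.009, -1.0, 0.0], [0.0, -0.0, -1.0]]
wrist_force: [0.1, 0.8, 3.6]
width: 0.0072
grasp_force: 24.6
```

Emit:
servo_tool:
  deltas: [0,0.03,0,0,0,0,-1,0,0.06,0,0,0,0,-1,0,0.09,0,0,0,0,-1,0,0.12,0,0,0,0,-1,0,0.14,0,0,0,0,-1,0,0.15,0,0,0,0,-1,0,0.16,0,0,0,0,-1,0,0.16,0,0,0,0,-1]

```text
t: 9.35
tool_pos: [0.4551, -0.0413, 0.0453]
tcp_rot: [[1.0, 0.011, 0.0], [0.011, -1.0, 0.002], [0.0, -0.002, -1.0]]
wrist_force: [-0.3, 8.5, 4.2]
width: 0.007
grasp_force: 24.8
```

Emit:
servo_tool:
  deltas: [0,0,0,0,0,0,-0.7,0,0,0,0,0,0,-0.5,0,0,0,0,0,0,-0.4,0,0,-0.1,0,0,0,-0.4,0,0,-0.3,0,0,0,-0.4,0,0,-0.5,0,0,0,-0.4,0,0,-0.7,0,0,0,-0.4,0,0,-0.75,0,0,0,-0.4]

```text
t: 10.35
tool_pos: [0.4558, -0.0437, 0.1217]
tcp_rot: [[1.0, 0.009, 0.003], [0.009, -1.0, -0.0], [0.003, 0.0, -1.0]]
wrist_force: [0.7, 0.6, -0.6]
width: 0.0256
grasp_force: 0.0
```

Emit:
servo_tool:
  deltas: [0.1,0.02,0,0,0,-0.1,-0.4,0.2,0.04,0,0,0,-0.2,-0.2,0.3,0.07,0,0,0,-0.3,0,0.4,0.07,0,0,0,-0.4,0.34,0.5,0.07,0,0,0,-0.49,0.34,0.6,0.07,0,0,0,-0.49,0.34,0.637,0.07,0,0,0,-0.49,0.34,0.637,0.07,0,0,0,-0.49,0.34]
  force: 40

```text
t: 11.35
tool_pos: [0.5187, -0.0498, 0.1201]
tcp_rot: [[0.713, 0.701, -0.0], [0.701, -0.713, -0.0], [-0.0, -0.0, -1.0]]
wrist_force: [0.9, 0.2, -0.3]
width: 0.0577
grasp_force: 0.0
```

```bash
python3 - <<'E'
from h import *
c=cap('top'); look(c,dict(red=.016,amber=.042))
s=get_state();print(s['tool_pos'],s['width'])
c=cap('scene'); look(c,dict(red=.016,amber=.042)); f=c['frame']
cv2.imwrite('pics/s1.png',cv2.resize(f[110:290,180:360][:,:,::-1],None,fx=3.3,fy=3.3,interpolation=cv2.INTER_CUBIC))
E
```

```text
red px 126 286 rect [414.6 360.5  50.2  33.   78.7]
red px 383 278 rect [ 439.7 -246.1   48.7   30.9   61.2]
red px 180 182 rect [667.6 244.2  49.8  32.4  80.8]
red px 89 91 rect [900.1 486.1  29.3  28.9  48.5]
amber px 246 243 rect [518.3  77.2  46.5  46.3 -89.5]
amber px 276 209 rect [597.8  18.4  47.6  22.9   4.1]
[ 0.51841455 -0.04977415  0.12014027] 0.05711233191334691
red px 343 269 rect [778.1 -34.9  40.1  32.5 -56. ]
red px 177 267 rect [ 444.2 -248.6   49.2   38.2   61.3]
red px 360 176 rect [670.4 242.3  50.3  35.3  79.2]
red px 458 129 rect [822.5 568.1  46.9  32.4 -68.2]
red px 305 116 rect [418.6 357.9  52.5  38.4  79.3]
amber px 253 219 rect [525.9 -50.   45.6  37.2 -52.9]
amber px 291 218 rect [600.1   5.5  48.6  44.7 -56.8]
amber px 280 186 rect [520.5  75.3  47.7  46.5   0.9]
```

View pics/s1.png

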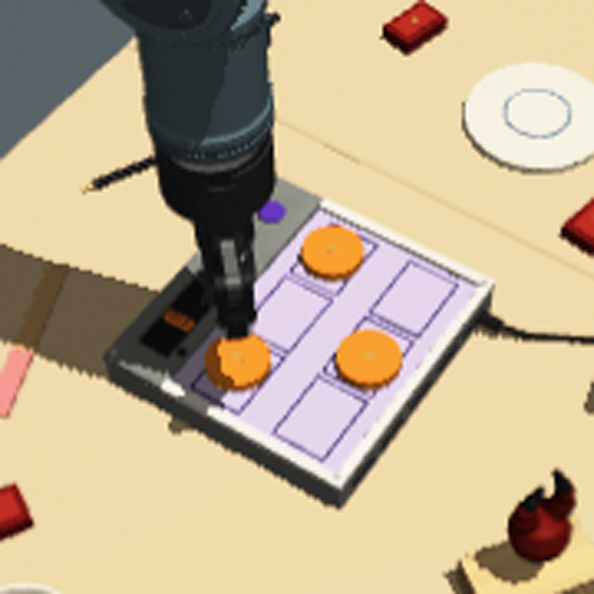

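The knob now sits at about px (234,206), roughly 13 mm to the right of where it was, so the lamp is off. The gripper is over the front-right disc, and I descend and grip.

Emit:
servo_tool:
  deltas: [0,0,0.15,0,0,0,0.34,0,0,0.3,0,0,0,0.34,0,0,0.45,0,0,0,0.34,0,0,0.6,0,0,0,0.34,0,0,0.7,0,0,0,0.34,0,0,0.75,0,0,0,0.34,0,0,0.77,0,0,0,0.34,0,0,0.77,0,0,0,0.34]

```text
t: 12.45
tool_pos: [0.519, -0.0499, 0.0435]
tcp_rot: [[0.712, 0.702, 0.0], [0.702, -0.712, -0.0], [0.0, 0.0, -1.0]]
wrist_force: [0.1, -1.2, -0.1]
width: 0.0571
grasp_force: 0.0
```

Emit:
servo_tool:
  deltas: [0,0,0,0,0,0,0.25,0,0,0,0,0,0,0.2,0,0,0,0,0,0,0.1,0,0,0,0,0,0,0,0,0,0,0,0,0,-0.1,0,0,0,0,0,0,-0.1,0,0,0,0,0,0,-0.1,0,0,0,0,0,0,-0.1]

```text
t: 13.45
tool_pos: [0.5189, -0.0499, 0.044]
tcp_rot: [[0.712, 0.702, 0.0], [0.702, -0.712, -0.0], [0.0, 0.001, -1.0]]
wrist_force: [-2.0, -0.2, 6.2]
width: 0.0476
grasp_force: 39.9
```

Emit:
servo_tool:
  deltas: [0,0,-0.1,0,0,0,-0.1,0,0,-0.3,0,0,0,-0.1,0,0,-0.5,0,0,0,-0.1,0.1,-0.08,-0.7,0,0,0,-0.1,0.25,-0.2,-0.7,0,0,0,-0.1,0.4,-0.31,-0.7,0,0,0,-0.1,0.55,-0.43,-0.7,0,0,0,-0.1,0.66,-0.52,-0.7,0,0,0,-0.1]
  force: 60

```text
t: 14.45
tool_pos: [0.5289, 0.0354, 0.1127]
tcp_rot: [[0.711, 0.704, -0.001], [0.704, -0.711, 0.0], [-0.001, -0.001, -1.0]]
wrist_force: [0.7, 0.2, 0.7]
width: 0.0466
grasp_force: 61.7
```

Emit:
servo_tool:
  deltas: [0.13,-0.1,0,0,0,0,-0.1,0.26,-0.2,0,0,0,0,-0.1,0.39,-0.31,0,0,0,0,-0.1,0.52,-0.41,0,0,0,0,-0.1,0.65,-0.51,0,0,0,0,-0.1,0.78,-0.62,0,0,0,0,-0.1,0.9,-0.71,0,0,0,0,-0.1,1,-0.79,0,0,0,0,-0.1]

```text
t: 15.45
tool_pos: [0.545, 0.161, 0.1133]
tcp_rot: [[0.712, 0.703, 0.0], [0.703, -0.712, 0.0], [0.0, -0.0, -1.0]]
wrist_force: [0.6, -0.3, -0.8]
width: 0.0466
grasp_force: 61.7
```

Emit:
servo_tool:
  deltas: [0.13,-0.1,0,0,0,0,-0.1,0.26,-0.2,0,0,0,0,-0.1,0.39,-0.31,0,0,0,0,-0.1,0.52,-0.41,0,0,0,0,-0.1,0.65,-0.51,0,0,0,0,-0.1,0.78,-0.62,0,0,0,0,-0.1,0.9,-0.71,0,0,0,0,-0.1,1,-0.79,0,0,0,0,-0.1]

```text
t: 16.45
tool_pos: [0.5606, 0.2875, 0.1132]
tcp_rot: [[0.712, 0.703, -0.0], [0.703, -0.712, 0.0], [0.0, -0.0, -1.0]]
wrist_force: [0.3, -0.2, -0.3]
width: 0.0468
grasp_force: 61.7
```

Emit:
servo_tool:
  deltas: [0.1,-0.08,0,0,0,0,-0.1,0.2,-0.16,0,0,0,0,-0.1,0.31,-0.24,0,0,0,0,-0.1,0.31,-0.24,0.1,0,0,0,-0.1,0.31,-0.24,0.2,0,0,0,-0.1,0.31,-0.24,0.3,0,0,0,-0.1,0.31,-0.24,0.4,0,0,0,-0.1,0.31,-0.24,0.4,0,0,0,-0.1]

```text
t: 17.45
tool_pos: [0.5652, 0.3246, 0.0721]
tcp_rot: [[0.712, 0.702, -0.002], [0.702, -0.712, -0.001], [-0.002, -0.0, -1.0]]
wrist_force: [-0.4, -0.1, -0.7]
width: 0.0466
grasp_force: 61.7
```

Emit:
servo_tool:
  deltas: [0.02,-0.01,0.1,0,0,0,-0.1,0.02,-0.01,0.2,0,0,0,-0.1,0.02,-0.01,0.3,0,0,0,-0.1,0.02,-0.01,0.38,0,0,0,-0.1,0.02,-0.01,0.43,0,0,0,-0.1,0.02,-0.01,0.46,0,0,0,-0.1,0.02,-0.01,0.46,0,0,0,-0.1,0.02,-0.01,0.46,0,0,0,-0.1]

```text
t: 18.45
tool_pos: [0.5667, 0.3275, 0.0276]
tcp_rot: [[0.712, 0.702, 0.0], [0.702, -0.712, 0.0], [0.001, 0.0, -1.0]]
wrist_force: [-0.4, 0.3, 0.3]
width: 0.0471
grasp_force: 61.7
```

Emit:
servo_tool:
  deltas: [0,0,0,0,0,0,0.15,0,0,0,0,0,0,0.25,0,0,0,0,0,0,0.34,0,0,-0.1,0,0,0,0.34,0,0,-0.3,0,0,0,0.34,0,0,-0.5,0,0,0,0.34,0,0,-0.7,0,0,0,0.34,0,0,-0.8,0,0,0,0.34]

```text
t: 19.45
tool_pos: [0.5673, 0.3279, 0.1095]
tcp_rot: [[0.712, 0.702, 0.002], [0.702, -0.712, 0.001], [0.002, 0.001, -1.0]]
wrist_force: [-0.6, -1.4, -1.1]
width: 0.0575
grasp_force: 0.0
```

Emit:
servo_tool:
  deltas: [-0.12,0.12,0,0,0,0,0.34,-0.25,0.24,0,0,0,0,0.34,-0.37,0.36,0,0,0,0,0.34,-0.5,0.48,0,0,0,0,0.34,-0.62,0.6,0,0,0,0,0.34,-0.75,0.72,0,0,0,0,0.34,-0.87,0.84,0,0,0,0,0.34,-1,0.96,0,0,0,0,0.34]

```text
t: 20.45
tool_pos: [0.5628, 0.1878, 0.1073]
tcp_rot: [[0.712, 0.702, 0.0], [0.702, -0.712, 0.0], [0.0, 0.0, -1.0]]
wrist_force: [0.0, -0.3, -0.1]
width: 0.0573
grasp_force: 0.0
```

```bash
python3 - <<'E'
from h import *
for n in ('top','scene'):
    c=cap(n); print(n)
    for b in blobs(masks(c)['amber'],60):
        uv=b.mean(0)
        z=.022 if ray(c,[uv],.022)[0][1]>.25 else .042
        print(z,rect(ray(c,b,z)))
    hsv=cv2.cvtColor(c['frame'],cv2.COLOR_RGB2HSV); H,S,V=[hsv[:,:,i].astype(int) for i in range(3)]
    for b in blobs((S<75)&(V>130)|masks(c)['amber'],800):
        r=rect(ray(c,b,.010))
        if r[1]>250 and 115<r[2]<150 : print(' plate',r)
s=get_state();print(s['tool_pos'],s['width'],s['t'])
E
```

```text
top
0.042 [518.3  77.2  46.4  46.3 -89.5]
0.042 [5.986e+02 7.300e+00 4.730e+01 4.460e+01 5.000e-01]
 plate [632.7 670.6 118.9 100.8  28.4]
scene
0.042 [600.1   5.6  48.6  44.7 -56.8]
0.042 [520.5  75.3  47.7  46.5   0.9]
0.022 [569.2 322.6  52.3  43.1 -59.6]
 plate [820.2 392.3 143.1 118.3  23.4]
[0.56299225 0.18559467 0.10708431] 0.0567581398578087 20.55
```

Emit:
servo_tool:
  deltas: [-0.12,0.06,0,0,0,0,0.34,-0.25,0.12,0,0,0,0,0.34,-0.37,0.18,0,0,0,0,0.34,-0.5,0.24,0,0,0,0,0.34,-0.62,0.3,0,0,0,0,0.34,-0.75,0.36,0,0,0,0,0.34,-0.9,0.42,0,0,0,0,0.34,-1,0.47,0,0,0,0,0.34]

```text
t: 21.55
tool_pos: [0.524, 0.0839, 0.1072]
tcp_rot: [[0.712, 0.702, -0.0], [0.702, -0.712, -0.0], [-0.001, -0.0, -1.0]]
wrist_force: [-0.5, 0.7, -0.0]
width: 0.0572
grasp_force: 0.0
```

Emit:
servo_tool:
  deltas: [-0.08,0,0,0,0,0,0.34,-0.08,0,0.1,0,0,0,0.34,-0.08,0,0.2,0,0,0,0.34,-0.08,0,0.3,0,0,0,0.34,-0.08,0,0.4,0,0,0,0.34,-0.08,0,0.4,0,0,0,0.34,-0.08,0,0.4,0,0,0,0.34,-0.08,0,0.4,0,0,0,0.34]

```text
t: 22.55
tool_pos: [0.5192, 0.0796, 0.0676]
tcp_rot: [[0.712, 0.702, 0.001], [0.702, -0.712, 0.0], [0.001, 0.0, -1.0]]
wrist_force: [-0.2, 0.3, 0.2]
width: 0.0571
grasp_force: 0.0
```

Emit:
servo_tool:
  deltas: [-0.02,0.02,0,0,0,0,0.34,-0.02,0.02,0.05,0,0,0,0.34,-0.02,0.02,0.12,0,0,0,0.34,-0.02,0.02,0.18,0,0,0,0.34,-0.02,0.02,0.23,0,0,0,0.34,-0.02,0.02,0.23,0,0,0,0.34,-0.02,0.02,0.23,0,0,0,0.25,-0.02,0.02,0.23,0,0,0,0.2]
  force: 40

```text
t: 23.55
tool_pos: [0.519, 0.0768, 0.0445]
tcp_rot: [[0.712, 0.702, 0.0], [0.702, -0.712, 0.0], [0.0, 0.0, -1.0]]
wrist_force: [-0.0, 0.8, -0.3]
width: 0.0511
grasp_force: 0.1
```

Emit:
servo_tool:
  deltas: [0,0,0,0,0,0,0.1,0,0,0,0,0,0,0,0,0,0,0,0,0,-0.1,0,0,0,0,0,0,-0.1,0,0,0,0,0,0,-0.1,0,0,0,0,0,0,-0.1,0,0,0,0,0,0,-0.1,0,0,0,0,0,0,-0.1]
  force: 60

```text
t: 24.55
tool_pos: [0.519, 0.0768, 0.0451]
tcp_rot: [[0.712, 0.702, 0.0], [0.702, -0.712, -0.0], [0.0, 0.001, -1.0]]
wrist_force: [-3.0, -0.2, 9.4]
width: 0.0467
grasp_force: 60.0
```

Emit:
servo_tool:
  deltas: [0,0,-0.1,0,0,0,-0.1,0,0,-0.3,0,0,0,-0.1,0,0,-0.5,0,0,0,-0.1,0.1,-0.07,-0.65,0,0,0,-0.1,0.22,-0.15,-0.65,0,0,0,-0.1,0.34,-0.24,-0.65,0,0,0,-0.1,0.46,-0.32,-0.65,0,0,0,-0.1,0.6,-0.42,-0.65,0,0,0,-0.1]

```text
t: 25.55
tool_pos: [0.5319, 0.1498, 0.1087]
tcp_rot: [[0.712, 0.703, -0.001], [0.703, -0.712, -0.0], [-0.001, -0.0, -1.0]]
wrist_force: [0.4, 0.5, -0.7]
width: 0.0465
grasp_force: 61.5
```

Emit:
servo_tool:
  deltas: [0.12,-0.08,0,0,0,0,-0.1,0.25,-0.17,0,0,0,0,-0.1,0.37,-0.26,0,0,0,0,-0.1,0.5,-0.35,0,0,0,0,-0.1,0.62,-0.43,0,0,0,0,-0.1,0.75,-0.52,0,0,0,0,-0.1,0.87,-0.61,0,0,0,0,-0.1,1,-0.7,0,0,0,0,-0.1]

```text
t: 26.55
tool_pos: [0.5542, 0.2697, 0.1092]
tcp_rot: [[0.712, 0.702, -0.0], [0.702, -0.712, -0.0], [-0.0, -0.0, -1.0]]
wrist_force: [0.3, 0.3, -0.2]
width: 0.0462
grasp_force: 61.5
```

Emit:
servo_tool:
  deltas: [0.12,-0.08,0,0,0,0,-0.1,0.25,-0.17,0,0,0,0,-0.1,0.37,-0.25,0,0,0,0,-0.1,0.48,-0.33,0,0,0,0,-0.1,0.48,-0.33,0.15,0,0,0,-0.1,0.48,-0.33,0.3,0,0,0,-0.1,0.48,-0.33,0.4,0,0,0,-0.1,0.48,-0.33,0.4,0,0,0,-0.1]

```text
t: 27.55
tool_pos: [0.5644, 0.3249, 0.0678]
tcp_rot: [[0.712, 0.702, -0.002], [0.702, -0.712, -0.002], [-0.003, -0.0, -1.0]]
wrist_force: [-0.2, -0.1, 0.1]
width: 0.047
grasp_force: 61.5
```

Emit:
servo_tool:
  deltas: [0.02,0,0.05,0,0,0,-0.1,0.02,0,0.1,0,0,0,-0.1,0.02,0,0.15,0,0,0,-0.1,0.02,0,0.2,0,0,0,-0.1,0.02,0,0.25,0,0,0,-0.1,0.02,0,0.3,0,0,0,-0.1,0.02,0,0.315,0,0,0,-0.1,0.02,0,0.315,0,0,0,-0.1]

```text
t: 28.55
tool_pos: [0.5665, 0.3274, 0.0377]
tcp_rot: [[0.712, 0.702, 0.0], [0.702, -0.712, 0.0], [0.0, -0.0, -1.0]]
wrist_force: [-0.6, -0.1, -0.1]
width: 0.0471
grasp_force: 61.8
```

Emit:
servo_tool:
  deltas: [0,0,0,0,0,0,0.1,0,0,0,0,0,0,0.25,0,0,0,0,0,0,0.34,0,0,-0.1,0,0,0,0.34,0,0,-0.3,0,0,0,0.34,0,0,-0.5,0,0,0,0.34,0,0,-0.7,0,0,0,0.34,0,0,-0.7,0,0,0,0.34]

```text
t: 29.55
tool_pos: [0.5678, 0.3283, 0.1104]
tcp_rot: [[0.712, 0.702, 0.004], [0.702, -0.712, 0.002], [0.004, 0.001, -1.0]]
wrist_force: [-0.5, -0.3, 0.8]
width: 0.0574
grasp_force: 0.0
```

Emit:
servo_tool:
  deltas: [-0.12,0.12,0,0,0,0,0.34,-0.25,0.25,0,0,0,0,0.34,-0.37,0.37,0,0,0,0,0.34,-0.5,0.5,0,0,0,0,0.34,-0.62,0.62,0,0,0,0,0.34,-0.75,0.75,0,0,0,0,0.34,-0.87,0.87,0,0,0,0,0.34,-1,1,0,0,0,0,0.34]

```text
t: 30.55
tool_pos: [0.5655, 0.1849, 0.1078]
tcp_rot: [[0.712, 0.703, 0.0], [0.703, -0.712, 0.0], [0.0, -0.0, -1.0]]
wrist_force: [-0.3, 0.0, -0.8]
width: 0.0577
grasp_force: 0.0
```

Emit:
servo_tool:
  deltas: [-0.1,0.12,0,0,0,0,0.34,-0.2,0.25,0,0,0,0,0.34,-0.3,0.37,0,0,0,0,0.34,-0.4,0.5,0,0,0,0,0.34,-0.5,0.62,0,0,0,0,0.34,-0.6,0.75,0,0,0,0,0.34,-0.7,0.87,0,0,0,0,0.34,-0.7,1,0,0,0,0,0.34]

```text
t: 31.55
tool_pos: [0.5859, 0.0642, 0.1077]
tcp_rot: [[0.712, 0.702, -0.001], [0.702, -0.712, -0.0], [-0.001, -0.0, -1.0]]
wrist_force: [0.3, 0.5, 0.1]
width: 0.0573
grasp_force: 0.0
```

```bash
cat > plate.py <<'E'
from h import *
import sys
ztop=float(sys.argv[1])
for n in ('top','scene'):
    c=cap(n,f'pics/p_{n}.png'); print(n)
    for b in blobs(masks(c)['amber'],60):
        z=ztop if ray(c,[b.mean(0)],.022)[0][1]>.25 else .042
        print(z,rect(ray(c,b,z)))
    hsv=cv2.cvtColor(c['frame'],cv2.COLOR_RGB2HSV); H,S,V=[hsv[:,:,i].astype(int) for i in range(3)]
    m=(S<75)&(V>130)
    lab=[b for b in blobs(m,200) if ray(c,[b.mean(0)],.01)[0][1]>.25]
    for b in lab:
        r=rect(ray(c,cv2.convexHull(b).reshape(-1,2),.010))
        if r[0]<700 and r[1]<400: print(' plate',r)
    look(c,dict(red=.016))
s=get_state();print(s['tool_pos'],s['width'],s['t'])
E
python3 plate.py .034
```

```text
top
0.034 [566.  326.1  47.8  45.3   2.9]
 plate [564.2 327.9 127.5 126.5 -89.4]
red px 126 286 rect [414.3 360.4  50.4  33.2  77.3]
red px 382 278 rect [ 439.9 -244.6   51.4   31.7   61.7]
red px 180 182 rect [667.6 243.9  50.2  32.4  80.9]
red px 90 92 rect [900.1 486.1  29.3  28.9  48.5]
scene
0.042 [6.036e+02 5.000e-01 4.470e+01 3.620e+01 3.400e+01]
0.034 [573.1 320.6  59.1  46.1 -26.6]
 plate [ 6.241e+02  3.725e+02  4.959e+02  3.581e+02 -1.000e-01]
red px 343 269 rect [778.1 -34.9  40.1  32.5 -56. ]
red px 177 267 rect [ 444.2 -248.6   49.2   38.2   61.3]
red px 360 176 rect [670.4 242.3  50.3  35.3  79.2]
red px 458 129 rect [822.5 568.1  46.9  32.4 -68.2]
[0.58738824 0.06402002 0.1078915 ] 0.0573732087527726 31.65
```

Emit:
servo_tool:
  deltas: [-0.1,0.15,0,0,0,0.1,0.34,-0.2,0.3,0,0,0,0.2,0.34,-0.32,0.5,0,0,0,0.3,0.34,-0.32,0.5,0,0,0,0.4,0.34,-0.32,0.5,0.1,0,0,0.49,0.34,-0.32,0.5,0.25,0,0,0.49,0.34,-0.32,0.5,0.4,0,0,0.49,0.34,-0.32,0.5,0.4,0,0,0.49,0.34]

```text
t: 32.65
tool_pos: [0.5969, 0.0078, 0.066]
tcp_rot: [[1.0, 0.011, -0.003], [0.011, -1.0, 0.0], [-0.003, -0.0, -1.0]]
wrist_force: [0.4, 0.2, -0.3]
width: 0.0572
grasp_force: 0.0
```

Emit:
servo_tool:
  deltas: [0.02,0.01,0.05,0,0,0,0.34,0.02,0.01,0.1,0,0,0,0.34,0.02,0.01,0.15,0,0,0,0.34,0.02,0.01,0.21,0,0,0,0.34,0.02,0.01,0.21,0,0,0,0.34,0.02,0.01,0.21,0,0,0,0.3,0.02,0.01,0.21,0,0,0,0.25,0.02,0.01,0.21,0,0,0,0.2]
  force: 40

```text
t: 33.65
tool_pos: [0.6005, 0.0067, 0.047]
tcp_rot: [[1.0, 0.009, 0.0], [0.009, -1.0, 0.0], [0.0, -0.0, -1.0]]
wrist_force: [-0.0, -0.2, -0.1]
width: 0.0514
grasp_force: 0.1
```

Emit:
servo_tool:
  deltas: [0,0,0,0,0,0,0.1,0,0,0,0,0,0,0,0,0,0,0,0,0,-0.1,0,0,0,0,0,0,-0.1,0,0,0,0,0,0,-0.1,0,0,0,0,0,0,-0.1,0,0,0,0,0,0,-0.1,0,0,0,0,0,0,-0.1]
  force: 60

```text
t: 34.65
tool_pos: [0.6005, 0.0067, 0.0478]
tcp_rot: [[1.0, 0.009, 0.0], [0.009, -1.0, -0.0], [0.0, 0.0, -1.0]]
wrist_force: [-2.3, 0.1, 8.5]
width: 0.0458
grasp_force: 60.0
```

Emit:
servo_tool:
  deltas: [0,0,-0.1,0,0,0,-0.1,0,0,-0.3,0,0,0,-0.1,0,0,-0.5,0,0,0,-0.1,0,-0.1,-0.65,0,0,0,-0.1,0,-0.25,-0.65,0,0,0,-0.1,0,-0.4,-0.65,0,0,0,-0.1,0,-0.55,-0.65,0,0,0,-0.1,0,-0.7,-0.65,0,0,0,-0.1]

```text
t: 35.65
tool_pos: [0.5992, 0.078, 0.1112]
tcp_rot: [[1.0, 0.01, -0.001], [0.01, -1.0, -0.0], [-0.001, 0.0, -1.0]]
wrist_force: [-0.1, 0.2, 0.2]
width: 0.0462
grasp_force: 61.3
```

Emit:
servo_tool:
  deltas: [-0.02,-0.13,0,0,0,0,-0.1,-0.04,-0.26,0,0,0,0,-0.1,-0.06,-0.39,0,0,0,0,-0.1,-0.08,-0.52,0,0,0,0,-0.1,-0.1,-0.65,0,0,0,0,-0.1,-0.12,-0.78,0,0,0,0,-0.1,-0.14,-0.9,0,0,0,0,-0.1,-0.16,-1,0,0,0,0,-0.1]

```text
t: 36.65
tool_pos: [0.5826, 0.1773, 0.1117]
tcp_rot: [[1.0, 0.009, -0.0], [0.009, -1.0, 0.0], [-0.0, -0.0, -1.0]]
wrist_force: [-0.9, -0.8, 0.1]
width: 0.0457
grasp_force: 61.3
```

Emit:
servo_tool:
  deltas: [-0.02,-0.13,0,0,0,0,-0.1,-0.04,-0.26,0,0,0,0,-0.1,-0.06,-0.39,0,0,0,0,-0.1,-0.08,-0.52,0,0,0,0,-0.1,-0.1,-0.65,0,0,0,0,-0.1,-0.12,-0.78,0,0,0,0,-0.1,-0.14,-0.9,0,0,0,0,-0.1,-0.16,-1,0,0,0,0,-0.1]

```text
t: 37.65
tool_pos: [0.5657, 0.2772, 0.1118]
tcp_rot: [[1.0, 0.009, -0.0], [0.009, -1.0, 0.0], [-0.0, -0.0, -1.0]]
wrist_force: [-0.1, 0.4, -0.7]
width: 0.0459
grasp_force: 61.3
```

Emit:
servo_tool:
  deltas: [0,-0.13,0,0,0,0,-0.1,0,-0.26,0,0,0,0,-0.1,0,-0.39,0,0,0,0,-0.1,0,-0.5,0.1,0,0,0,-0.1,0,-0.5,0.2,0,0,0,-0.1,0,-0.5,0.3,0,0,0,-0.1,0,-0.5,0.35,0,0,0,-0.1,0,-0.5,0.35,0,0,0,-0.1]

```text
t: 38.65
tool_pos: [0.5652, 0.3256, 0.0762]
tcp_rot: [[1.0, 0.009, -0.001], [0.009, -1.0, -0.001], [-0.001, 0.001, -1.0]]
wrist_force: [-0.1, 0.3, 0.5]
width: 0.0459
grasp_force: 61.3
```

Emit:
servo_tool:
  deltas: [0,0,0.05,0,0,0,-0.1,0,0,0.1,0,0,0,-0.1,0,0,0.15,0,0,0,-0.1,0,0,0.2,0,0,0,-0.1,0,0,0.23,0,0,0,-0.1,0,0,0.25,0,0,0,-0.1,0,0,0.25,0,0,0,-0.1,0,0,0.25,0,0,0,-0.1]

```text
t: 39.65
tool_pos: [0.5654, 0.3263, 0.0519]
tcp_rot: [[1.0, 0.009, 0.0], [0.009, -1.0, 0.0], [0.0, -0.0, -1.0]]
wrist_force: [-0.5, 0.5, 1.6]
width: 0.0459
grasp_force: 61.6
```

Emit:
servo_tool:
  deltas: [0,0,0,0,0,0,0.1,0,0,0,0,0,0,0.25,0,0,0,0,0,0,0.34,0,0,-0.1,0,0,0,0.34,0,0,-0.3,0,0,0,0.34,0,0,-0.5,0,0,0,0.34,0,0,-0.6,0,0,0,0.34,0,0,-0.6,0,0,0,0.34]

```text
t: 40.65
tool_pos: [0.566, 0.3267, 0.1132]
tcp_rot: [[1.0, 0.009, 0.002], [0.009, -1.0, 0.001], [0.002, -0.001, -1.0]]
wrist_force: [0.1, 0.6, -0.8]
width: 0.0573
grasp_force: 0.0
```

Emit:
servo_tool:
  deltas: [0.12,0.1,0,0,0,-0.1,0.34,0.24,0.2,0,0,0,-0.2,0.3,0.36,0.3,0,0,0,-0.3,0.2,0.5,0.4,0,0,0,-0.4,0.18,0.62,0.5,0,0,0,-0.5,0.18,0.75,0.6,0,0,0,-0.6,0.18,0.87,0.7,0,0,0,-0.7,0.18,1,0.83,0,0,0,-0.8,0.18]

```text
t: 41.65
tool_pos: [0.6658, 0.2439, 0.1108]
tcp_rot: [[0.295, 0.956, -0.002], [0.956, -0.295, -0.0], [-0.001, -0.001, -1.0]]
wrist_force: [-0.2, 0.9, 0.3]
width: 0.0504
grasp_force: 0.0
```

```bash
python3 plate.py .046
```

```text
top
red px 126 286 rect [414.3 360.8  50.8  33.2  78.3]
red px 382 278 rect [ 439.9 -245.1   50.5   31.7   62. ]
red px 90 92 rect [902.3 488.2  28.6  23.6 -43.7]
scene
0.046 [575.4 316.9  72.   47.  -31.5]
 plate [5.396e+02 3.084e+02 6.653e+02 4.861e+02 1.000e-01]
red px 343 269 rect [778.1 -34.9  40.1  32.5 -56. ]
red px 176 266 rect [ 442.5 -247.7   49.2   34.3   61.3]
red px 362 176 rect [671.1 246.   42.5  35.3  79.9]
red px 458 129 rect [822.5 568.1  46.9  32.4 -68.2]
red px 305 116 rect [418.6 357.9  52.5  38.4  79.3]
[0.66739413 0.2410511  0.11052919] 0.0507103239481388 41.75
```

View pics/p_top.png

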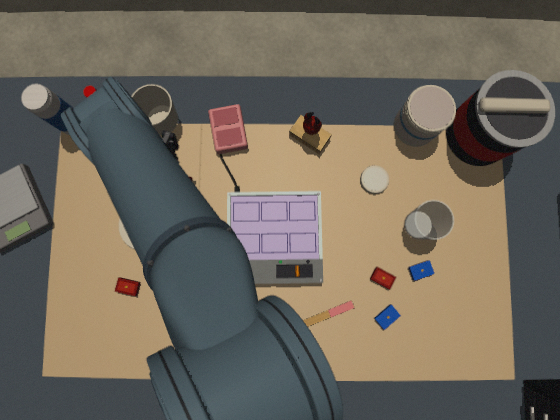

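The top view shows a clear bed with the knob at (296,271), to the right (off). The arm is covering the plate. Now I pick the far-left plinth.

Emit:
servo_tool:
  deltas: [0.02,0.01,0.1,0,0,-0.08,0.18,0.02,0.01,0.25,0,0,-0.08,0.18,0.02,0.01,0.4,0,0,-0.08,0.18,0.02,0.01,0.55,0,0,-0.08,0.18,0.02,0.01,0.7,0,0,-0.08,0.18,0.02,0.01,0.85,0,0,-0.08,0.18,0.02,0.01,0.93,0,0,-0.08,0.18,0.02,0.01,0.93,0,0,-0.08,0.18]
  force: 40

```text
t: 42.75
tool_pos: [0.6673, 0.2456, 0.018]
tcp_rot: [[0.178, 0.984, -0.001], [0.984, -0.178, -0.0], [-0.001, -0.001, -1.0]]
wrist_force: [-1.0, 0.7, -0.9]
width: 0.0502
grasp_force: 0.0
```

Emit:
servo_tool:
  deltas: [0,0,0,0,0,0,0.1,0,0,0,0,0,0,0,0,0,0,0,0,0,-0.1,0,0,0,0,0,0,-0.2,0,0,0,0,0,0,-0.4,0,0,0,0,0,0,-0.4,0,0,0,0,0,0,-0.4,0,0,0,0,0,0,-0.4]
  force: 60

```text
t: 43.75
tool_pos: [0.668, 0.246, 0.0195]
tcp_rot: [[0.179, 0.984, 0.001], [0.984, -0.179, 0.0], [0.0, 0.001, -1.0]]
wrist_force: [-1.5, -0.3, 5.8]
width: 0.0317
grasp_force: 60.0
```

Emit:
servo_tool:
  deltas: [0,0,-0.15,0,0,0,-0.4,0,0,-0.4,0,0,0,-0.4,0,0,-0.65,0,0,0,-0.4,-0.1,-0.04,-0.8,0,0,0,-0.4,-0.22,-0.09,-0.8,0,0,0,-0.4,-0.35,-0.14,-0.8,0,0,0,-0.4,-0.47,-0.19,-0.8,0,0,0,-0.4,-0.6,-0.25,-0.8,0,0,0,-0.4]

```text
t: 44.75
tool_pos: [0.6315, 0.1901, 0.0981]
tcp_rot: [[0.179, 0.984, -0.001], [0.984, -0.179, -0.0], [-0.001, -0.001, -1.0]]
wrist_force: [0.5, 0.6, -0.3]
width: 0.0321
grasp_force: 59.5
```

Emit:
servo_tool:
  deltas: [-0.12,-0.05,0,0,0,0,-0.4,-0.25,-0.1,0,0,0,0,-0.4,-0.37,-0.15,0,0,0,0,-0.4,-0.5,-0.2,0,0,0,0,-0.4,-0.62,-0.25,0,0,0,0,-0.4,-0.75,-0.31,0,0,0,0,-0.4,-0.87,-0.36,0,0,0,0,-0.4,-1,-0.41,0,0,0,0,-0.4]

```text
t: 45.75
tool_pos: [0.5738, 0.0995, 0.0988]
tcp_rot: [[0.178, 0.984, 0.0], [0.984, -0.178, 0.0], [0.0, 0.0, -1.0]]
wrist_force: [0.7, -0.6, -0.3]
width: 0.0316
grasp_force: 59.5
```

Emit:
servo_tool:
  deltas: [-0.12,-0.05,0,0,0,-0.04,-0.4,-0.25,-0.1,0,0,0,-0.08,-0.4,-0.37,-0.15,0,0,0,-0.13,-0.4,-0.5,-0.2,0,0,0,-0.13,-0.4,-0.62,-0.25,0,0,0,-0.13,-0.4,-0.75,-0.31,0,0,0,-0.13,-0.4,-0.93,-0.38,0,0,0,-0.13,-0.4,-0.93,-0.38,0,0,0,-0.13,-0.4]

```text
t: 46.75
tool_pos: [0.5192, 0.0133, 0.0986]
tcp_rot: [[-0.022, 1.0, -0.001], [1.0, 0.022, -0.001], [-0.001, -0.001, -1.0]]
wrist_force: [0.4, 0.9, -0.3]
width: 0.0318
grasp_force: 59.5
```

Emit:
servo_tool:
  deltas: [0.02,0.02,0.08,0,0,0,-0.4,0.02,0.02,0.16,0,0,0,-0.4,0.02,0.02,0.25,0,0,0,-0.4,0.02,0.02,0.35,0,0,0,-0.4,0.02,0.02,0.42,0,0,0,-0.4,0.02,0.02,0.47,0,0,0,-0.4,0.02,0.02,0.48,0,0,0,-0.4,0.02,0.02,0.48,0,0,0,-0.4]

```text
t: 47.75
tool_pos: [0.5223, 0.0175, 0.0509]
tcp_rot: [[-0.025, 1.0, 0.0], [1.0, 0.025, -0.0], [-0.0, 0.0, -1.0]]
wrist_force: [-0.5, 0.3, -0.2]
width: 0.0322
grasp_force: 59.5
```

Emit:
servo_tool:
  deltas: [0,0,0,0,0,0,-0.2,0,0,0,0,0,0,-0.05,0,0,0,0,0,0,0.1,0,0,-0.1,0,0,0,0.1,0,0,-0.3,0,0,0,0.1,0,0,-0.5,0,0,0,0.18,0,0,-0.6,0,0,0,0.18,0,0,-0.6,0,0,0,0.18]

```text
t: 48.75
tool_pos: [0.5228, 0.0174, 0.1119]
tcp_rot: [[-0.025, 1.0, 0.002], [1.0, 0.025, -0.0], [-0.0, 0.002, -1.0]]
wrist_force: [0.1, -0.8, -0.4]
width: 0.0507
grasp_force: 0.0
```

Emit:
servo_tool:
  deltas: [0.12,-0.03,0,0,0,0,0.18,0.25,-0.07,0,0,0,0,0.18,0.37,-0.1,0,0,0,0,0.18,0.5,-0.14,0,0,0,0,0.18,0.62,-0.18,0,0,0,0,0.18,0.75,-0.22,0,0,0,0,0.18,0.87,-0.25,0,0,0,0,0.18,1,-0.29,0,0,0,0,0.18]

```text
t: 49.75
tool_pos: [0.4905, 0.1174, 0.1108]
tcp_rot: [[-0.025, 1.0, 0.0], [1.0, 0.025, -0.0], [-0.0, 0.0, -1.0]]
wrist_force: [0.0, 0.2, -0.4]
width: 0.0507
grasp_force: 0.0
```

Emit:
servo_tool:
  deltas: [0.12,-0.03,0,0,0,0,0.18,0.25,-0.07,0,0,0,0,0.18,0.37,-0.1,0,0,0,0,0.18,0.5,-0.14,0,0,0,0,0.18,0.62,-0.18,0,0,0,0,0.18,0.75,-0.22,0,0,0,0,0.18,0.87,-0.25,0,0,0,0,0.18,1,-0.29,0,0,0,0,0.18]

```text
t: 50.75
tool_pos: [0.4591, 0.2167, 0.1108]
tcp_rot: [[-0.025, 1.0, 0.0], [1.0, 0.025, 0.0], [0.0, 0.0, -1.0]]
wrist_force: [-0.7, -1.0, -1.4]
width: 0.0504
grasp_force: 0.0
```

Emit:
servo_tool:
  deltas: [0.12,-0.03,0,0,0,0,0.18,0.25,-0.07,0,0,0,0,0.18,0.37,-0.1,0,0,0,0,0.18,0.5,-0.14,0,0,0,0,0.18,0.62,-0.18,0,0,0,0,0.18,0.75,-0.22,0,0,0,0,0.18,0.87,-0.25,0,0,0,0,0.18,0.9,-0.26,0,0,0,0,0.18]

```text
t: 51.75
tool_pos: [0.4306, 0.3065, 0.1109]
tcp_rot: [[-0.026, 1.0, -0.0], [1.0, 0.026, 0.001], [0.001, 0.0, -1.0]]
wrist_force: [-0.1, -0.4, -0.1]
width: 0.0504
grasp_force: 0.0
```

```bash
cat >> h.py <<'E'
def reds(c):
    for b in blobs(masks(c)['red'],60):
        z=.046 if abs(ray(c,[b.mean(0)],.046)[0][1]-.012)<.11 and abs(ray(c,[b.mean(0)],.046)[0][0]-.555)<.09 else .016
        r=rect(ray(c,b,z))
        if r[0]<700: print('red',z,r)
E
python3 - <<'E'
from h import *
for n in ('top','scene'):
    c=cap(n,f'pics/q_{n}.png'); print(n); reds(c)
    for b in blobs(masks(c)['amber'],60): print('amber',rect(ray(c,b,.046)))
s=get_state();print(s['tool_pos'],s['tcp_rot'][0],s['t'])
E
```

```text
top
red 0.016 [ 439.9 -245.2   50.4   31.5   61.7]
red 0.046 [523.9  15.9  49.   31.6 -86.5]
amber [564.7 325.4  47.4  46.9 -89.4]
scene
red 0.016 [ 442.5 -247.3   49.9   33.9   61.3]
red 0.046 [524.7  14.5  48.3  34.2 -88.2]
red 0.016 [416.4 359.1  50.7  32.7  77.9]
amber [575.1 316.3  72.   45.7 -31.5]
[0.4309107  0.30553399 0.11074718] [-2.52995730e-02  9.99679914e-01 -4.08499457e-05] 51.85
```

Emit:
servo_tool:
  deltas: [0.12,-0.04,0,0,0,0.05,0.18,0.27,-0.07,0,0,0,0.1,0.18,0.4,-0.1,0.1,0,0,0.15,0.18,0.54,-0.14,0.2,0,0,0.15,0.18,0.54,-0.14,0.35,0,0,0.15,0.18,0.54,-0.14,0.5,0,0,0.15,0.18,0.54,-0.14,0.6,0,0,0.15,0.18,0.54,-0.14,0.6,0,0,0.15,0.18]
  force: 40

```text
t: 52.85
tool_pos: [0.4154, 0.358, 0.0498]
tcp_rot: [[0.21, 0.978, -0.001], [0.978, -0.21, -0.001], [-0.002, -0.001, -1.0]]
wrist_force: [-0.4, -0.7, -0.2]
width: 0.0502
grasp_force: 0.0
```

Emit:
servo_tool:
  deltas: [0,0,0.1,0,0,0,0.18,0,0,0.2,0,0,0,0.18,0,0,0.3,0,0,0,0.18,0,0,0.32,0,0,0,0.18,0,0,0.32,0,0,0,0.18,0,0,0.32,0,0,0,0.1,0,0,0.32,0,0,0,0,0,0,0.32,0,0,0,-0.1]

```text
t: 53.85
tool_pos: [0.4157, 0.359, 0.019]
tcp_rot: [[0.209, 0.978, 0.0], [0.978, -0.209, 0.0], [0.0, 0.0, -1.0]]
wrist_force: [-0.2, 0.2, 0.3]
width: 0.0383
grasp_force: 0.0
```

Emit:
servo_tool:
  deltas: [0,0,0,0,0,0,-0.2,0,0,0,0,0,0,-0.4,0,0,0,0,0,0,-0.4,0,0,0,0,0,0,-0.4,0,0,0,0,0,0,-0.4,0,0,0,0,0,0,-0.4,0,0,0,0,0,0,-0.4,0,0,0,0,0,0,-0.4]
  force: 60

```text
t: 54.85
tool_pos: [0.4156, 0.359, 0.0192]
tcp_rot: [[0.209, 0.978, 0.0], [0.978, -0.209, -0.0], [-0.0, 0.0, -1.0]]
wrist_force: [-1.6, -1.4, 5.9]
width: 0.0319
grasp_force: 59.6
```

Emit:
servo_tool:
  deltas: [0,0,-0.15,0,0,0,-0.4,0,0,-0.4,0,0,0,-0.4,0,0,-0.65,0,0,0,-0.4,-0.1,0.06,-0.8,0,0,0,-0.4,-0.22,0.14,-0.8,0,0,0,-0.4,-0.35,0.22,-0.8,0,0,0,-0.4,-0.47,0.3,-0.8,0,0,0,-0.4,-0.6,0.38,-0.8,0,0,0,-0.4]

```text
t: 55.85
tool_pos: [0.4404, 0.2909, 0.0982]
tcp_rot: [[0.21, 0.978, -0.001], [0.978, -0.21, -0.001], [-0.001, -0.001, -1.0]]
wrist_force: [0.2, 0.3, 0.3]
width: 0.032
grasp_force: 59.8
```

Emit:
servo_tool:
  deltas: [-0.12,0.08,0,0,0,0,-0.4,-0.25,0.16,0,0,0,0,-0.4,-0.37,0.24,0,0,0,0,-0.4,-0.5,0.32,0,0,0,0,-0.4,-0.62,0.4,0,0,0,0,-0.4,-0.75,0.48,0,0,0,0,-0.4,-0.87,0.56,0,0,0,0,-0.4,-1,0.63,0,0,0,0,-0.4]

```text
t: 56.85
tool_pos: [0.4813, 0.1805, 0.0988]
tcp_rot: [[0.209, 0.978, 0.0], [0.978, -0.209, 0.0], [0.0, 0.0, -1.0]]
wrist_force: [0.4, 0.5, -1.2]
width: 0.032
grasp_force: 59.8
```

Emit:
servo_tool:
  deltas: [-0.12,0.08,0,0,0,-0.05,-0.4,-0.25,0.16,0,0,0,-0.1,-0.4,-0.4,0.26,0,0,0,-0.15,-0.4,-0.55,0.35,0,0,0,-0.15,-0.4,-0.75,0.47,0,0,0,-0.15,-0.4,-0.94,0.59,0,0,0,-0.15,-0.4,-0.94,0.59,0,0,0,-0.15,-0.4,-0.94,0.59,0,0,0,-0.15,-0.4]

```text
t: 57.85
tool_pos: [0.5187, 0.0778, 0.0988]
tcp_rot: [[-0.025, 1.0, -0.0], [1.0, 0.025, 0.001], [0.001, -0.0, -1.0]]
wrist_force: [-0.3, 0.8, 0.6]
width: 0.0321
grasp_force: 59.8
```

Emit:
servo_tool:
  deltas: [0,0,0.08,0,0,0,-0.4,0,0,0.16,0,0,0,-0.4,0,0,0.25,0,0,0,-0.4,0,0,0.35,0,0,0,-0.4,0,0,0.42,0,0,0,-0.4,0,0,0.47,0,0,0,-0.4,0,0,0.485,0,0,0,-0.4,0,0,0.485,0,0,0,-0.4]

```text
t: 58.85
tool_pos: [0.5191, 0.0771, 0.0504]
tcp_rot: [[-0.025, 1.0, 0.0], [1.0, 0.025, 0.0], [0.0, 0.0, -1.0]]
wrist_force: [-0.7, -0.4, 0.0]
width: 0.0324
grasp_force: 59.8
```

Emit:
servo_tool:
  deltas: [0,0,0,0,0,0,-0.2,0,0,0,0,0,0,-0.05,0,0,0,0,0,0,0.1,0,0,-0.1,0,0,0,0.1,0,0,-0.25,0,0,0,0.1,-0.2,0.02,-0.4,0,0,0,0.18,-0.4,0.03,-0.4,0,0,0,0.18,-0.63,0.05,-0.4,0,0,0,0.18]

```text
t: 59.85
tool_pos: [0.5262, 0.0138, 0.0917]
tcp_rot: [[-0.025, 1.0, 0.002], [1.0, 0.025, 0.0], [0.0, 0.002, -1.0]]
wrist_force: [0.3, 0.6, 0.2]
width: 0.0502
grasp_force: 0.0
```

Emit:
servo_tool:
  deltas: [0,0,0,0,0,0,0.18,0,0,0.1,0,0,0,0.18,0,0,0.2,0,0,0,0.18,0,0,0.3,0,0,0,0.18,0,0,0.38,0,0,0,0.18,0,0,0.39,0,0,0,0.18,0,0,0.39,0,0,0,0.18,0,0,0.39,0,0,0,0.18]

```text
t: 60.85
tool_pos: [0.5258, 0.0142, 0.0516]
tcp_rot: [[-0.025, 1.0, 0.001], [1.0, 0.025, 0.0], [0.0, 0.001, -1.0]]
wrist_force: [-0.0, 0.8, 0.6]
width: 0.0505
grasp_force: 0.0
```

Emit:
servo_tool:
  deltas: [0,0,0,0,0,0,0.1,0,0,0,0,0,0,0,0,0,0,0,0,0,-0.1,0,0,0,0,0,0,-0.2,0,0,0,0,0,0,-0.4,0,0,0,0,0,0,-0.4,0,0,0,0,0,0,-0.4,0,0,0,0,0,0,-0.4]
  force: 40

```text
t: 61.85
tool_pos: [0.5255, 0.0142, 0.0515]
tcp_rot: [[-0.025, 1.0, -0.0], [1.0, 0.025, -0.0], [-0.0, -0.0, -1.0]]
wrist_force: [-1.4, -0.1, 5.6]
width: 0.032
grasp_force: 39.8
```

Emit:
servo_tool:
  deltas: [0,0,-0.03,0,0,0,-0.4,0,0,-0.03,0,0,0,-0.4,-0.02,-0.03,-0.03,0,0,0,-0.4,-0.03,-0.05,-0.03,0,0,0,-0.4,-0.03,-0.05,-0.03,0,0,0,-0.4,-0.03,-0.05,0,0,0,0,-0.4,-0.03,-0.05,0,0,0,0,-0.4,-0.03,-0.05,0,0,0,0,-0.4]

```text
t: 62.85
tool_pos: [0.5209, 0.0111, 0.0515]
tcp_rot: [[-0.025, 1.0, 0.0], [1.0, 0.025, -0.0], [-0.0, 0.0, -1.0]]
wrist_force: [-0.9, -1.5, 4.8]
width: 0.0326
grasp_force: 40.4
```

Emit:
servo_tool:
  deltas: [0,0,0,0,0,0,-0.3,0,0,0,0,0,0,-0.2,0,0,0,0,0,0,-0.05,0,0,0,0,0,0,0.1,0,0,-0.2,0,0,0,0.1,0,0,-0.4,0,0,0,0.1,0,0,-0.6,0,0,0,0.18,0,0,-0.7,0,0,0,0.18]

```text
t: 63.85
tool_pos: [0.5215, 0.0111, 0.1233]
tcp_rot: [[-0.025, 1.0, 0.002], [1.0, 0.025, -0.0], [-0.0, 0.002, -1.0]]
wrist_force: [-0.0, 0.7, -0.5]
width: 0.0504
grasp_force: 0.0
```

Emit:
servo_tool:
  deltas: [-0.12,-0.03,0,0,0,0,0.18,-0.25,-0.07,0,0,0,0,0.18,-0.37,-0.1,0,0,0,0,0.18,-0.5,-0.14,0,0,0,0,0.18,-0.62,-0.18,0,0,0,0,0.18,-0.75,-0.22,0,0,0,0,0.18,-0.87,-0.26,0,0,0,0,0.18,-1,-0.3,0,0,0,0,0.18]

```text
t: 64.85
tool_pos: [0.4929, -0.0904, 0.1213]
tcp_rot: [[-0.025, 1.0, 0.0], [1.0, 0.025, 0.0], [0.0, 0.0, -1.0]]
wrist_force: [0.5, 0.8, 0.5]
width: 0.0505
grasp_force: 0.0
```

Emit:
servo_tool:
  deltas: [-0.12,-0.03,0,0,0,0,0.18,-0.25,-0.07,0,0,0,0,0.18,-0.37,-0.1,0,0,0,0,0.18,-0.5,-0.14,0,0,0,0,0.18,-0.62,-0.18,0,0,0,0,0.18,-0.75,-0.22,0,0,0,0,0.18,-0.9,-0.26,0,0,0,0,0.18,-0.9,-0.26,0,0,0,0,0.18]

```text
t: 65.85
tool_pos: [0.4689, -0.1819, 0.1212]
tcp_rot: [[-0.022, 1.0, -0.0], [1.0, 0.022, -0.001], [-0.001, -0.0, -1.0]]
wrist_force: [0.1, -0.3, -0.6]
width: 0.0502
grasp_force: 0.0
```

```bash
python3 - <<'E'
from h import *
for n in ('top','scene'):
    c=cap(n,f'pics/r_{n}.png'); print(n); reds(c)
    for b in blobs(masks(c)['amber'],60): print('amber',rect(ray(c,b,.046)))
s=get_state();print(s['tool_pos'],s['tcp_rot'][0],s['t'])
E
```

```text
top
red 0.046 [519.2  78.1  48.8  30.  -89.5]
red 0.046 [522.1  13.4  48.5  30.  -89.5]
amber [564.7 325.4  47.4  46.9 -89.4]
scene
red 0.016 [ 442.1 -247.3   49.2   37.2   59.6]
red 0.046 [523.4  11.1  49.7  33.7 -88.8]
red 0.046 [521.8  77.5  50.8  33.3 -89.3]
amber [575.1 316.3  72.   45.7 -31.5]
[ 0.46943168 -0.18007329  0.1212957 ] [-2.46414236e-02  9.99696340e-01  1.64721339e-04] 65.95
```

View pics/r_scene.png

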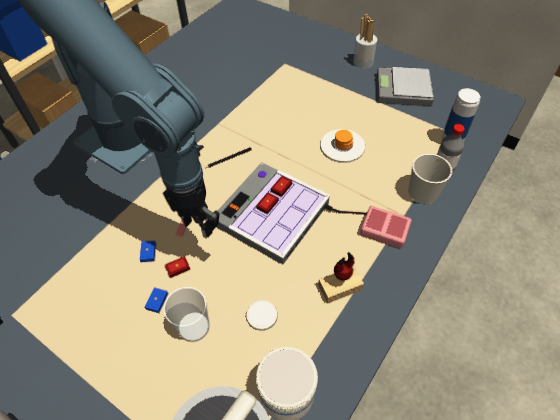

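The left and mid plinths are in their cells at (281,185) and (267,203), and the stack stands on the plate at (343,141). The last plinth is at (177,267), so I check the cup's clearance before going down.

```bash
python3 - <<'E'
from h import *
c=cap('top'); print(ray(c,[(434,220)],.11), ray(c,[(419,225)],.0),ray(c,[(382.5,278)],.016))
hsv=cv2.cvtColor(c['frame'],cv2.COLOR_RGB2HSV)
m=(hsv[:,:,0]>100)&(hsv[:,:,0]<125)&(hsv[:,:,1]>170)&(hsv[:,:,2]>80)
for b in blobs(m,60): print('blue',rect(ray(c,b,.016)))
c=cap('scene'); print(ray(c,[(187,302)],.11),ray(c,[(192,326)],.0))
E
```

```text
[[ 0.56747019 -0.33816091  0.11      ]] [[ 5.67926425e-01 -3.41938635e-01  1.11022302e-16]] [[ 0.439445   -0.24485588  0.016     ]]
blue [ 345.1 -248.    36.8   28.5   26.2]
[[ 0.56826364 -0.3288024   0.11      ]] [[ 0.56546255 -0.33850755  0.        ]]
```

Emit:
servo_tool:
  deltas: [-0.1,-0.04,0,0,0,0.1,0.18,-0.2,-0.1,0,0,0,0.2,0.18,-0.3,-0.15,0,0,0,0.3,0.18,-0.45,-0.2,0,0,0,0.333,0.18,-0.65,-0.3,0,0,0,0.333,0.18,-0.65,-0.3,0.1,0,0,0.333,0.18,-0.65,-0.3,0.2,0,0,0.333,0.18,-0.65,-0.3,0.2,0,0,0.333,0.18]

```text
t: 67.05
tool_pos: [0.4407, -0.2446, 0.1002]
tcp_rot: [[0.476, 0.879, -0.002], [0.879, -0.476, 0.002], [0.001, -0.002, -1.0]]
wrist_force: [0.1, -0.4, 0.4]
width: 0.0502
grasp_force: 0.0
```

Emit:
servo_tool:
  deltas: [-0.01,0.01,0.1,0,0,0,0.18,-0.01,0.01,0.25,0,0,0,0.18,-0.01,0.01,0.4,0,0,0,0.18,-0.01,0.01,0.55,0,0,0,0.18,-0.01,0.01,0.7,0,0,0,0.18,-0.01,0.01,0.8,0,0,0,0.18,-0.01,0.01,0.8,0,0,0,0.18,-0.01,0.01,0.8,0,0,0,0.18]

```text
t: 68.05
tool_pos: [0.4417, -0.2474, 0.0216]
tcp_rot: [[0.478, 0.878, 0.001], [0.878, -0.478, -0.0], [0.0, 0.001, -1.0]]
wrist_force: [-0.0, -0.6, 0.8]
width: 0.0503
grasp_force: 0.0
```

Emit:
servo_tool:
  deltas: [0,0,0,0,0,0,0.1,0,0,0,0,0,0,0,0,0,0,0,0,0,-0.1,0,0,0,0,0,0,-0.2,0,0,0,0,0,0,-0.4,0,0,0,0,0,0,-0.4,0,0,0,0,0,0,-0.4,0,0,0,0,0,0,-0.4]
  force: 60

```text
t: 69.05
tool_pos: [0.4414, -0.2473, 0.0217]
tcp_rot: [[0.478, 0.878, -0.0], [0.878, -0.478, -0.0], [-0.0, -0.0, -1.0]]
wrist_force: [-1.3, 0.8, 6.6]
width: 0.0318
grasp_force: 58.9
```

Emit:
servo_tool:
  deltas: [0,0,-0.15,0,0,0,-0.4,0,0,-0.4,0,0,0,-0.4,0,0,-0.65,0,0,0,-0.4,0.1,-0.01,-0.8,0,0,0,-0.4,0.2,-0.02,-0.8,0,0,0,-0.4,0.32,-0.03,-0.8,0,0,0,-0.4,0.44,-0.05,-0.8,0,0,0,-0.4,0.55,-0.06,-0.8,0,0,0,-0.4]

```text
t: 70.05
tool_pos: [0.4624, -0.1948, 0.1007]
tcp_rot: [[0.477, 0.879, -0.001], [0.879, -0.477, 0.001], [0.0, -0.001, -1.0]]
wrist_force: [0.9, 0.0, -0.4]
width: 0.0312
grasp_force: 59.8
```

Emit:
servo_tool:
  deltas: [0.12,-0.01,0,0,0,0,-0.4,0.25,-0.03,0,0,0,0,-0.4,0.37,-0.04,0,0,0,0,-0.4,0.5,-0.05,0,0,0,0,-0.4,0.62,-0.07,0,0,0,0,-0.4,0.75,-0.08,0,0,0,0,-0.4,0.87,-0.1,0,0,0,0,-0.4,1,-0.11,0,0,0,0,-0.4]

```text
t: 71.05
tool_pos: [0.5007, -0.1023, 0.1013]
tcp_rot: [[0.478, 0.878, -0.0], [0.878, -0.478, -0.0], [-0.0, -0.0, -1.0]]
wrist_force: [-0.5, 0.5, -0.0]
width: 0.0315
grasp_force: 59.8
```

Emit:
servo_tool:
  deltas: [0.12,-0.01,0,0,0,-0.08,-0.4,0.24,-0.02,0,0,0,-0.16,-0.4,0.36,-0.03,0,0,0,-0.24,-0.4,0.52,-0.05,0,0,0,-0.33,-0.4,0.52,-0.05,0,0,0,-0.33,-0.4,0.52,-0.05,0,0,0,-0.33,-0.4,0.52,-0.05,0,0,0,-0.33,-0.4,0.52,-0.05,0,0,0,-0.33,-0.4]

```text
t: 72.05
tool_pos: [0.5208, -0.0555, 0.1013]
tcp_rot: [[-0.019, 1.0, -0.0], [1.0, 0.019, -0.0], [-0.0, -0.0, -1.0]]
wrist_force: [-1.0, 0.6, -1.1]
width: 0.0315
grasp_force: 59.8
```

Emit:
servo_tool:
  deltas: [0.01,0,0.08,0,0,0,-0.4,0.01,0,0.16,0,0,0,-0.4,0.01,0,0.25,0,0,0,-0.4,0.01,0,0.35,0,0,0,-0.4,0.01,0,0.42,0,0,0,-0.4,0.01,0,0.47,0,0,0,-0.4,0.01,0,0.487,0,0,0,-0.4,0.01,0,0.487,0,0,0,-0.4]

```text
t: 73.05
tool_pos: [0.521, -0.054, 0.0526]
tcp_rot: [[-0.02, 1.0, 0.0], [1.0, 0.02, -0.0], [-0.0, 0.0, -1.0]]
wrist_force: [0.1, -0.1, 0.5]
width: 0.0315
grasp_force: 59.8
```

Emit:
servo_tool:
  deltas: [0,0,0,0,0,0,-0.2,0,0,0,0,0,0,-0.05,0,0,0,0,0,0,0.1,0,0,-0.1,0,0,0,0.1,0,0,-0.3,0,0,0,0.1,0,0,-0.5,0,0,0,0.1,0,0,-0.7,0,0,0,0.1,0,0,-0.8,0,0,0,0.1]

```text
t: 74.05
tool_pos: [0.5217, -0.0541, 0.1345]
tcp_rot: [[-0.02, 1.0, 0.002], [1.0, 0.02, -0.0], [-0.0, 0.002, -1.0]]
wrist_force: [0.2, 0.4, 0.2]
width: 0.0467
grasp_force: 0.0
```

Emit:
servo_tool:
  deltas: [-0.12,-0.05,0,0,0,0.1,-0.1,-0.25,-0.1,0,0,0,0.2,-0.4,-0.37,-0.15,0,0,0,0.3,-0.4,-0.5,-0.22,0,0,0,0.4,-0.4,-0.62,-0.3,0,0,0,0.5,-0.4,-0.75,-0.4,0,0,0,0.6,-0.4,-0.87,-0.5,0,0,0,0.7,-0.4,-1,-0.6,0,0,0,0.8,-0.4]

```text
t: 75.05
tool_pos: [0.4626, -0.1554, 0.1328]
tcp_rot: [[0.946, 0.323, -0.0], [0.323, -0.946, 0.0], [-0.0, -0.0, -1.0]]
wrist_force: [-0.3, -0.4, 0.1]
width: 0.026
grasp_force: 0.0
```

```bash
python3 - <<'E'
from h import *
for n in ('top','scene'):
    c=cap(n); print(n); reds(c)
    for b in blobs(masks(c)['amber'],60): print('amber',rect(ray(c,b,.046)))
    f=c['frame']
    cv2.imwrite(f'pics/u_{n}.png',cv2.resize((f[180:300,215:335] if n=='top' else f[120:270,205:375])[:,:,::-1],None,fx=3.5,fy=3.5,interpolation=cv2.INTER_CUBIC))
s=get_state();print(s['tool_pos'],s['tcp_rot'][0],s['t'])
E
```

```text
top
red 0.046 [519.2  78.1  48.8  30.  -89.5]
red 0.046 [522.6 -53.6  48.7  30.  -89.6]
red 0.046 [522.1  13.4  48.5  30.  -89.5]
amber [564.7 325.4  47.4  46.9 -89.4]
scene
red 0.046 [525.6 -55.7  50.3  36.  -88.8]
red 0.046 [523.4  11.1  49.7  33.7 -88.8]
red 0.046 [521.8  77.5  50.8  33.3 -89.3]
amber [575.1 316.3  72.   45.7 -31.5]
[ 0.4617827  -0.15660073  0.13267842] [ 0.9457986   0.32475139 -0.00124053] 75.15
```

View pics/u_scene.png

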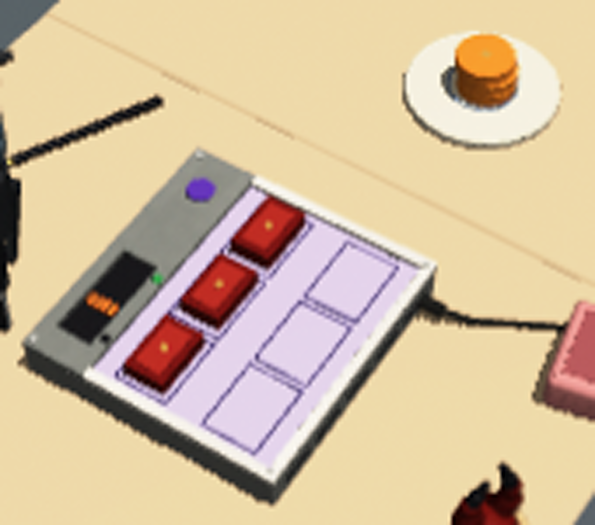

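View pics/u_top.png

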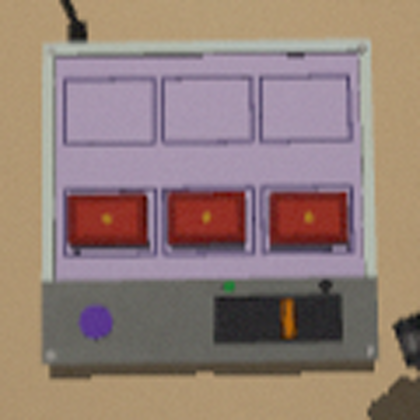

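All three plinths sit inside the front cells, the three discs form one neat stack, and the knob is at its off end at crop (289,318). Next I switch the lamp on.

Emit:
servo_tool:
  deltas: [0.05,-0.12,0,0,0,0.08,-0.4,0.1,-0.25,0,0,0,0.16,-0.4,0.14,-0.37,0,0,0,0.2,-0.4,0.18,-0.5,0,0,0,0.2,-0.4,0.22,-0.65,0,0,0,0.2,-0.4,0.26,-0.85,0,0,0,0.2,-0.4,0.31,-1,0,0,0,0.2,-0.4,0.31,-1,0,0,0,0.2,-0.4]
  force: 25

```text
t: 76.15
tool_pos: [0.4596, -0.0491, 0.1326]
tcp_rot: [[1.0, 0.023, 0.0], [0.023, -1.0, 0.0], [0.0, -0.0, -1.0]]
wrist_force: [0.5, -0.0, -0.5]
width: 0.0254
grasp_force: 0.0
```

Emit:
servo_tool:
  deltas: [-0.04,-0.1,0,0,0,0,-0.4,-0.04,-0.1,0.1,0,0,0,-0.4,-0.04,-0.1,0.2,0,0,0,-0.4,-0.04,-0.1,0.3,0,0,0,-0.4,-0.04,-0.1,0.4,0,0,0,-0.4,-0.04,-0.1,0.4,0,0,0,-0.4,-0.04,-0.1,0.4,0,0,0,-0.4,-0.04,-0.1,0.4,0,0,0,-0.4]

```text
t: 77.15
tool_pos: [0.4556, -0.0406, 0.0929]
tcp_rot: [[1.0, 0.02, 0.001], [0.02, -1.0, -0.0], [0.001, 0.0, -1.0]]
wrist_force: [0.1, 0.0, 0.1]
width: 0.0257
grasp_force: 0.0
```

Emit:
servo_tool:
  deltas: [0,0,0.1,0,0,0,-0.4,0,0,0.2,0,0,0,-0.4,0,0,0.3,0,0,0,-0.4,0,0,0.4,0,0,0,-0.4,0,0,0.47,0,0,0,-0.4,0,0,0.47,0,0,0,-0.4,0,0,0.47,0,0,0,-0.5,0,0,0.47,0,0,0,-0.6]

```text
t: 78.15
tool_pos: [0.4555, -0.0406, 0.0459]
tcp_rot: [[1.0, 0.02, 0.001], [0.02, -1.0, -0.0], [0.001, 0.0, -1.0]]
wrist_force: [0.1, -0.4, -0.7]
width: 0.0173
grasp_force: 0.0
```

Emit:
servo_tool:
  deltas: [0,0,0,0,0,0,-0.8,0,0,0,0,0,0,-1,0,0,0,0,0,0,-1,0,0,0,0,0,0,-1,0,0,0,0,0,0,-1,0,0,0,0,0,0,-1,0,0,0,0,0,0,-1,0,0,0,0,0,0,-1]

```text
t: 79.15
tool_pos: [0.4555, -0.0407, 0.0458]
tcp_rot: [[1.0, 0.02, 0.0], [0.02, -1.0, -0.0], [0.0, 0.0, -1.0]]
wrist_force: [-0.7, -1.1, 5.3]
width: 0.0068
grasp_force: 24.9
```

Emit:
servo_tool:
  deltas: [0,-0.03,0,0,0,0,-1,0,-0.06,0,0,0,0,-1,0,-0.09,0,0,0,0,-1,0,-0.12,0,0,0,0,-1,0,-0.14,0,0,0,0,-1,0,-0.15,0,0,0,0,-1,0,-0.16,0,0,0,0,-1,0,-0.16,0,0,0,0,-1]

```text
t: 80.15
tool_pos: [0.4552, -0.0269, 0.0458]
tcp_rot: [[1.0, 0.018, 0.0], [0.018, -1.0, -0.002], [0.0, 0.002, -1.0]]
wrist_force: [0.3, -7.1, 4.7]
width: 0.007
grasp_force: 24.9
```

Moved 13.8 mm and stopped against the end with 7 N. I release, retreat and check.

Emit:
servo_tool:
  deltas: [0,0.02,0,0,0,0,-0.8,0,0.02,0,0,0,0,-0.6,0,0.02,0,0,0,0,-0.4,0,0.02,-0.1,0,0,0,-0.4,0,0.02,-0.3,0,0,0,-0.4,0,0.02,-0.5,0,0,0,-0.4,0,0.02,-0.7,0,0,0,-0.4,0,0.02,-0.9,0,0,0,-0.4]

```text
t: 81.15
tool_pos: [0.4549, -0.0265, 0.1368]
tcp_rot: [[1.0, 0.02, 0.0], [0.02, -1.0, 0.0], [0.0, -0.0, -1.0]]
wrist_force: [0.6, -0.0, -1.2]
width: 0.0254
grasp_force: 0.0
```

Emit:
servo_tool:
  deltas: [0,0.12,0,0,0,0,-0.4,0,0.25,0,0,0,0,-0.4,0,0.37,0,0,0,0,-0.4,0,0.5,0,0,0,0,-0.4,0,0.62,0,0,0,0,-0.4,0,0.75,0,0,0,0,-0.4,0,0.9,0,0,0,0,-0.4,0,1,0,0,0,0,-0.4]

```text
t: 82.15
tool_pos: [0.457, -0.1278, 0.1356]
tcp_rot: [[1.0, 0.019, 0.0], [0.019, -1.0, -0.0], [-0.0, 0.0, -1.0]]
wrist_force: [0.2, -0.2, 0.1]
width: 0.0254
grasp_force: 0.0
```

Emit:
servo_tool:
  deltas: [0,0.12,0,0,0,0,-0.4,0,0.25,0,0,0,0,-0.4,0,0.3,0,0,0,0,-0.4,0,0.3,0,0,0,0,-0.4,0,0.3,0,0,0,0,-0.4,0,0.3,0,0,0,0,-0.4,0,0.3,0,0,0,0,-0.4,0,0.3,0,0,0,0,-0.4]

```text
t: 83.15
tool_pos: [0.4576, -0.1564, 0.1356]
tcp_rot: [[1.0, 0.02, 0.0], [0.02, -1.0, -0.0], [0.0, 0.0, -1.0]]
wrist_force: [0.1, 0.2, -0.9]
width: 0.025
grasp_force: 0.0
```

```bash
python3 - <<'E'
from h import *
for n in ('top','scene'):
    c=cap(n); print(n); reds(c)
    for b in blobs(masks(c)['amber'],60): print('amber',rect(ray(c,b,.046)))
    f=c['frame']
    if n=='top': cv2.imwrite('pics/v.png',cv2.resize(f[180:300,215:335][:,:,::-1],None,fx=3.5,fy=3.5,interpolation=cv2.INTER_CUBIC))
s=get_state();print(s['tool_pos'],s['t'],s['wrist_force'])
E
```

```text
top
red 0.046 [519.2  78.1  48.8  30.  -89.5]
red 0.046 [522.6 -54.8  46.4  30.  -89.6]
red 0.046 [522.1  13.4  48.5  30.  -89.5]
amber [564.7 325.4  47.4  46.9 -89.4]
scene
red 0.046 [525.6 -55.7  50.3  36.  -88.8]
red 0.046 [523.4  11.1  49.7  33.7 -88.8]
red 0.046 [521.8  77.5  50.8  33.3 -89.3]
amber [575.1 316.3  72.   45.7 -31.5]
[ 0.45761307 -0.15652711  0.13558948] 83.25 [-0.16779494  0.80656091 -0.98476215]
```

View pics/v.png

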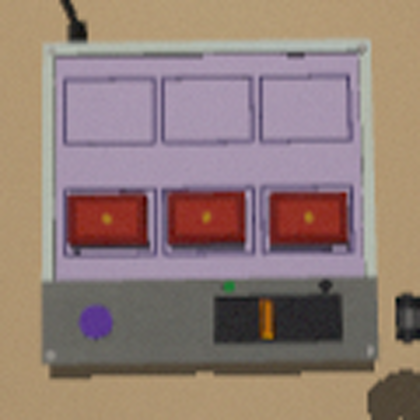

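The knob is at crop (266,318), the on position, the layout is intact and the arm is clear.

```bash
python3 -c "
from station import ticket
print(ticket.finish_job())"
```

```text
the job is handed in; nothing more can be done
None
```

The job is handed in, with no verdict returned: the last images show the three discs in one stack on the plate, the three red plinths in the front-row cells, and the lamp switched back on with the arm clear.

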